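Unstack the polish tins into their colour-coded kit trays

TASK

Take the two stacks of polish tins apart and put each tin away in the empty cell of the pale green tray whose clip holder has the same colour as the tin's lid. Every tin should stand flat on the floor of its cell, lid up; set the tins down, do not drop them in, and do not knock or push the lug nut and the sprayer standing nearby.

Things in the scene. Friction and masses are not known exactly. Their poses are not given: they have to be found in the camera images.
- tin_red_mid (a point): red polish tin, large: upright cylinder 62 mm in diameter, 45 mm high, about 120 g; aluminium, red lid over its upper half. Lower tin of one of the two stacks, on the marble; a 9 mm ring of its lid shows around the small tin on it. Gripped by its upper 25 mm, the fingers clear the tray walls. Point: its centre, 22.5 mm above its underside; z up its axis.
- tin_blue_mid (a point): blue polish tin, large: upright cylinder 62 mm in diameter, 45 mm high, about 120 g; aluminium, blue lid over its upper half. Lower tin of one of the two stacks, on the marble; a 9 mm ring of its lid shows around the small tin on it. Gripped by its upper 25 mm, the fingers clear the tray walls. Point: its centre, 22.5 mm above its underside; z up its axis.
- tin_yellow_mid (a point): yellow polish tin, small: upright cylinder 44 mm in diameter, 40 mm high, about 55 g; aluminium, yellow lid over its upper half. Stands loose on one of the two large tins. Gripped by its upper 20 mm, the fingers clear the tray walls. Point: its centre, 20 mm above its underside; z up its axis.
- tin_black_mid (a point): black polish tin, small: upright cylinder 44 mm in diameter, 40 mm high, about 55 g; aluminium, black lid over its upper half. Stands loose on one of the two large tins. Gripped by its upper 20 mm, the fingers clear the tray walls. Point: its centre, 20 mm above its underside; z up its axis.
- cell_red (a point): Empty cell, 84 x 84 mm inside, of the pale green tray with the red clip holder. Tray: fixed open box 143 x 90 mm, 18 mm high, walls, divider and floor 3 mm; its other cell is filled by a red spring-clip holder gripping a grey pad, up to 19 mm high. Point: centre of the empty cell's floor, 3 mm above the marble; x along the tray to the clip holder (70 mm away), z up.
- cell_blue (a point): Empty cell, 84 x 84 mm inside, of the pale green tray with the blue clip holder. Tray: fixed open box 143 x 90 mm, 18 mm high, walls, divider and floor 3 mm; its other cell is filled by a blue spring-clip holder gripping a grey pad, up to 19 mm high. Point: centre of the empty cell's floor, 3 mm above the marble; x along the tray to the clip holder (70 mm away), z up.
- cell_yellow (a point): Empty cell, 84 x 84 mm inside, of the pale green tray with the yellow clip holder. Tray: fixed open box 143 x 90 mm, 18 mm high, walls, divider and floor 3 mm; its other cell is filled by a yellow spring-clip holder gripping a grey pad, up to 19 mm high. Point: centre of the empty cell's floor, 3 mm above the marble; x along the tray to the clip holder (70 mm away), z up.
- cell_black (a point): Empty cell, 84 x 84 mm inside, of the pale green tray with the black clip holder. Tray: fixed open box 143 x 90 mm, 18 mm high, walls, divider and floor 3 mm; its other cell is filled by a black spring-clip holder gripping a grey pad, up to 19 mm high. Point: centre of the empty cell's floor, 3 mm above the marble; x along the tray to the clip holder (70 mm away), z up.
- lug_nut_mid (a point): A loose chrome lug nut, 25 mm across and 33 mm tall, standing on the marble between the two stacks; not part of the job. The point is its centre, half-way up.
- sprayer_mid (a point): A loose white trigger sprayer with a grey trigger, bottle 68 mm in diameter, 185 mm tall over all (head 86 mm long), standing on the marble to the robot's right; not part of the job. The point is on its axis, 90 mm above the marble.
Things that resemble listed ones, but are neither listed nor needed, are in the scene too. Leave any turquoise look-alike of the part that bears tin_yellow_mid alone.

How it is judged:
At the end, for the whole second after the job is handed in: Each tin stands lid up (tilt under 0.1 rad) on the floor (height within 4 mm) of the empty cell of the tray whose clip holder has its colour, its centre within 18 mm (large tins) or 31 mm (small tins) of the cell's centre, released and at rest (horizontal distance between tin_red_mid and cell_red below 0.018 m and z of tin_red_mid in the frame of cell_red between 0.0185 and 0.0265 m and angle between each of tin_red_mid, tin_blue_mid, tin_yellow_mid, tin_black_mid's own z axis and vertical below 0.1 rad and linear speed of each of tin_red, tin_blue, tin_yellow, tin_black below 0.02 m/s and angular speed of each of tin_red, tin_blue, tin_yellow, tin_black below 0.3 rad/s and horizontal distance between tin_blue_mid and cell_blue below 0.018 m and z of tin_blue_mid in the frame of cell_blue between 0.0185 and 0.0265 m and horizontal distance between tin_yellow_mid and cell_yellow below 0.031 m and z of tin_yellow_mid in the frame of cell_yellow between 0.016 and 0.024 m and horizontal distance between tin_black_mid and cell_black below 0.031 m and z of tin_black_mid in the frame of cell_black between 0.016 and 0.024 m); the robot touches nothing.
It fails at once if a tin is dropped into its tray (it comes down there faster than 0.7 m/s, a fall of more than 25 mm) ((horizontal distance between tin_red_mid and cell_red below 0.05 m and z of tin_red_mid in the frame of cell_red below 0.07 m and linear speed of tin_red above 0.7 m/s) or (horizontal distance between tin_blue_mid and cell_blue below 0.05 m and z of tin_blue_mid in the frame of cell_blue below 0.07 m and linear speed of tin_blue above 0.7 m/s) or (horizontal distance between tin_yellow_mid and cell_yellow below 0.05 m and z of tin_yellow_mid in the frame of cell_yellow below 0.07 m and linear speed of tin_yellow above 0.7 m/s) or (horizontal distance between tin_black_mid and cell_black below 0.05 m and z of tin_black_mid in the frame of cell_black below 0.07 m and linear speed of tin_black above 0.7 m/s)).
It fails at once if the lug nut is pushed more than 15 mm or knocked over (distance of lug_nut_mid from where it was at the start of the episode above 0.015 m or angle between lug_nut_mid's own z axis and vertical above 0.5 rad).
It fails at once if the sprayer is pushed more than 20 mm or knocked over (distance of sprayer_mid from where it was at the start of the episode above 0.02 m or angle between sprayer_mid's own z axis and vertical above 0.4 rad).
It also fails if it takes over 96 s, if anything falls off the work surface, if the arm or the gripper's body presses on something with over 40 N, if the wrist force passes 120 N, or if a joint passes its speed limit or range.

ROBOT

A 7-joint arm with a two-finger parallel gripper is mounted at the origin on the work surface. World frame = base frame: x ahead of the robot, y to its left, z up, the work surface at z = 0. Lengths are in m, angles in rad, forces in N, time in s.
With the tool pointing down it reaches from about 0.425 to 0.925 m from the base axis. Payload 6.8 kg.
Tool frame: the origin (TCP) lies at the very end of the fingers, on their centre line; the grasp point (between the pads) lies 19 mm behind it; y points along the fingers, z is the direction in which the jaws open and shut, and the axes are right-handed (so a half turn about y gives the same grasp; the last joint's range is limited). The gripper opens to 85 mm and grips with 20 to 120 N. Pads are 22 mm wide; open, the fingers measure 114 mm over their backs; the gripper's body (76 mm by 85 mm) begins 54 mm behind the grasp point. The pads swing forward as they close: fully open they stand 13 mm farther back than shut.
Start: joints at [1.131, 0.477, 0.022, 1.555, -0.011, 1.109, -0.083], TCP at [0.22, -0.638, 0.231] pointing down, gripper open.
Joint ranges: [-2.96, 2.96], [-0.34, 2.1], [-1.41, 1.46], [0.24, 2.44], [-1.37, 4.51], [0.17, 1.92], [-2.96, 2.96]. Speed limits (rad/s): [2.39, 2.39, 3.14, 3.14, 3.14, 3.14, 3.14].

INTERFACE

Orientations are given as a rotation vector (axis times angle).
In Python, from bench import r gives the robot as it stands.
- The arm moves only by the tool drive_tool, never from a script. Its argument "series" is a list of rows, each a list of 7 numbers: the shift along the tool's x, y, z in mm, then the turn, a rotation vector about the tool's x, y, z in degrees, then the finger opening in mm, from 0 to 85.4. In form: [[tx, ty, tz, wx, wy, wz, grip], ...]. A call has 1 to 5 rows; each row is the pose to reach, as a shift and turn from the pose measured when the call began, along the tool's axes at that moment; what a row does not reach only later rows make up. A row lasts 1/10 s, in which the tool goes at most 50 mm and 8.59 degrees, less where a joint would pass 70% of its speed; a pose out of reach is approached as far as the arm can. A call with a gripper value outside its range is refused whole. The fingers move at their own pace and stop on an object; "squeeze" is the grip in N (left out, the last holds). Time passes only in rows, so rows that repeat a pose let the fingers close. It gives the time, the measured TCP pose, the force and the opening at its end, in the units of the state.
- r.get_obs(): the state, without advancing time (a new reading comes with each control period).
- r.grab_frame(name): name is "scene" or "top"; returns a dict with "frame" (420x560x3 uint8, blue, green, red), "intrinsics" (3x3 intrinsics, pixels), "rvec" (rotation vector, rad) and "tvec" (3), from world to camera coordinates, as OpenCV has them. Camera axes: x right, y down, z forward; pixel columns grow to the right and rows downward; lengths in m; the calibration is good to about 2 mm. A picture is of the moment at which its call begins. There is no depth.
- r.hand_in(): hands the job in, once; it reports no verdict.
The state is a dict: "clock": time; "joints": joint angles; "qvel": joint speeds; "tau": joint torques, N m; "tcp_pos": TCP position; "orientation": TCP orientation; "contact_force": force on the tool from outside, world axes, zero at the start; "moment": the same for the moment, N m; "grip_width": finger opening in m.
Only numpy, scipy, OpenCV 4.12 (cv2) and the standard library are available. Lean on these libraries where they do the work, as an engineer would, in place of code of your own. Each camera call takes 0.05 s, during which the arm holds its last target.

## Working session

There is one attempt and no reset: what is moved stays moved. The work goes in short steps, Python scripts to look and compute and a tool call to move; the robot and the scene stay as the last step left them, time stands still between calls to the robot, and variables do not carry over. Pictures are saved under pics/ and viewed, and the job is handed in when it is done.

Besides the shell and the picture viewer there is one more tool, called after "Request:" by a JSON object that holds its "api" and its "payload". drive_tool: Moves the arm, as the interface text tells. Its arguments: {"type":"object","properties":{"series":{"type":"array","items":{"type":"array","items":{"type":"number"}}},"squeeze":{"type":"number"}},"required":["series"]}

```bash
mkdir -p pics; ls
python3 - <<'E'
from bench import r
import cv2
o=r.get_obs();print({k:o[k] for k in ['clock','joints','tcp_pos','orientation','grip_width','contact_force']})
for n in ['scene','top']:
    f=r.grab_frame(n);cv2.imwrite(f'pics/{n}0.png',f['frame']);print(n,f['intrinsics'],f['rvec'],f['tvec'])
E
```

```text
pics
{'clock': 0.0, 'joints': array([ 1.13086443,  0.47782084,  0.02233219,  1.55645643, -0.01150888,
        1.10930082, -0.08310099]), 'tcp_pos': array([ 0.21969614, -0.63761458,  0.23030956]), 'orientation': array([-0.34238354,  2.0436799 , -2.03993991]), 'grip_width': 0.08538820127609542, 'contact_force': array([-0.74301663, -0.93962488, -0.3350614 ])}
scene [[540.34659672   0.         284.31914249]
 [  0.         540.34659672 200.48553821]
 [  0.           0.           1.        ]] [ 2.17136208  0.62828355 -0.26895933] [-0.38357297 -0.16402534  1.36330886]
top [[481.91211508   0.         269.0776012 ]
 [  0.         481.91211508 210.39157341]
 [  0.           0.           1.        ]] [ 2.22046244 -2.17554582  0.05284529] [-0.11961097  0.48914844  1.02751485]
```

View pics/scene0.png

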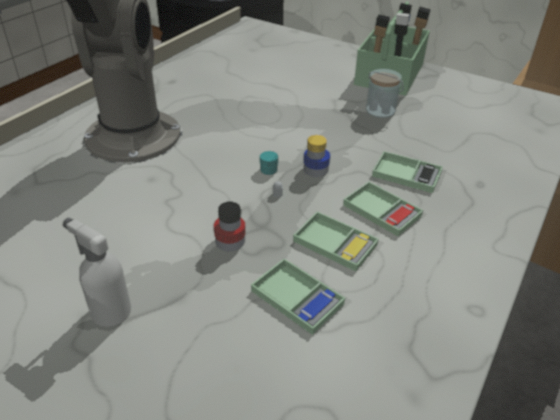

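View pics/top0.png

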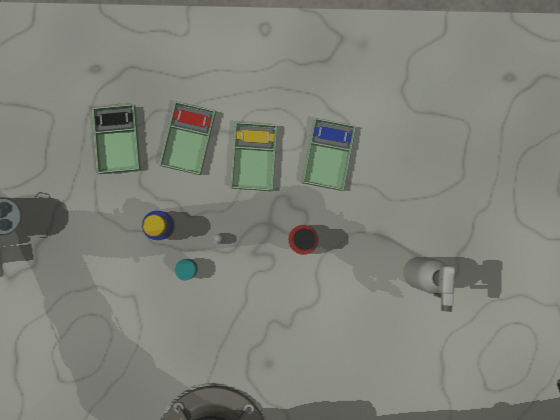

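```bash
cat > h.py <<'E'
import numpy as np, cv2
from scipy.spatial.transform import Rotation as R
from bench import r
def cam(n):
    f=r.grab_frame(n); return f
def proj(f,P):
    return cv2.projectPoints(np.array(P,float).reshape(-1,3),f['rvec'],f['tvec'],f['intrinsics'],None)[0].reshape(-1,2)
def unproj(f,uv,z):
    Rm=cv2.Rodrigues(f['rvec'])[0]; C=-Rm.T@f['tvec']
    uv=np.array(uv,float).reshape(-1,2)
    d=np.c_[uv,np.ones(len(uv))]@np.linalg.inv(f['intrinsics']).T@Rm
    return C+d*((z-C[2])/d[:,2])[:,None]
def crop(f,x,y,w,h,s,name):
    c=f['frame'][y:y+h,x:x+w]; cv2.imwrite('pics/'+name,cv2.resize(c,None,fx=s,fy=s,interpolation=cv2.INTER_CUBIC))
E
python3 - <<'E'
from h import *
f=cam('top'); crop(f,85,95,280,200,2.85,'tc.png')
crop(f,85,95,140,90,5.7,'t1.png');crop(f,220,105,140,90,5.7,'t2.png')
crop(f,130,200,210,90,3.8,'t3.png')
print(proj(f,[[.22,-.638,.23],[.22,-.638,0],[0.6,0,0]]))
g=cam('scene'); crop(g,200,120,260,220,3,'sc.png')
E
```

```text
[[580.88188044 372.32853843]
 [511.72165252 341.51268005]
 [220.06521298 160.15122934]]
```

View pics/t1.png

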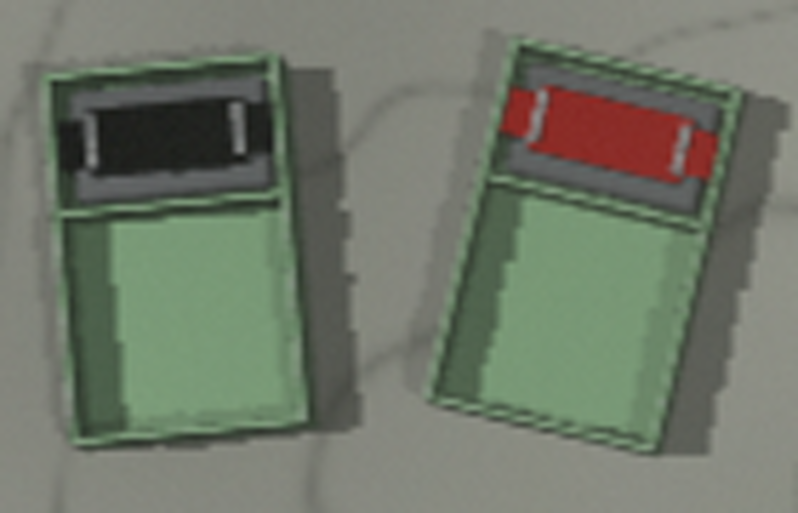

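View pics/t2.png

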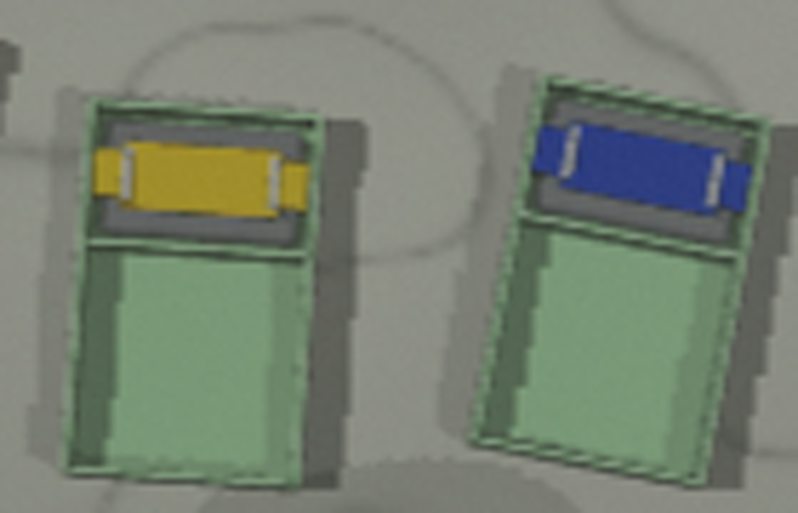

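View pics/t3.png

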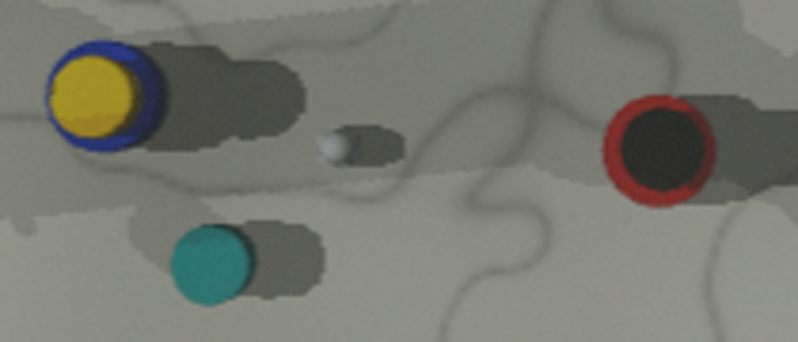

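View pics/sc.png

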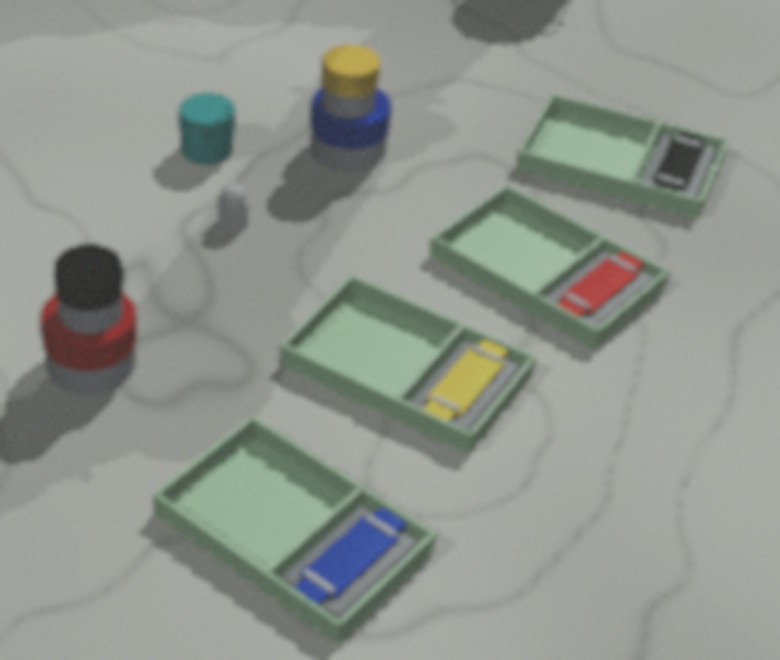

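```bash
cat > meas.py <<'E'
from h import *
f=cam('top');g=cam('scene')
def P(pts,ox,oy,s,z): return unproj(f,(np.array(pts,float)+.5)/s-.5+[ox,oy],z)
T={'black':([(42,75),(280,58),(310,425),(73,445)],85,95),'red':([(513,38),(742,93),(660,453),(430,402)],85,95),
'yellow':([(90,100),(322,118),(298,488),(65,472)],220,105),'blue':([(545,78),(768,122),(703,486),(470,441)],220,105)}
vis=f['frame'].copy();vg=g['frame'].copy()
for k,(c,ox,oy) in T.items():
    W=P(c,ox,oy,5.7,.018)[:,:2]
    m=W.mean(0); u=(W[0]+W[1]-W[2]-W[3]); 
    L=np.linalg.norm(u)/2; Wd=np.linalg.norm(W[0]+W[3]-W[1]-W[2])/2
    v=(W[0]+W[3]-W[1]-W[2]); ang=np.arctan2(u[1],u[0]); ang2=np.arctan2(v[1],v[0])-np.pi/2
    a=(ang+ang2)/2; e=np.array([np.cos(a),np.sin(a)]); n=np.array([-e[1],e[0]])
    cell=m-e*(71.5-45)/1000
    print(k,'cell',cell.round(4),'ang',np.degrees([ang,ang2]).round(1),'LW',L.round(4),Wd.round(4))
    q=[np.r_[cell+e*a_+n*b_,.018] for a_,b_ in [(.098,.045),(.098,-.045),(-.045,-.045),(-.045,.045)]]
    for im,cc in((vis,f),(vg,g)): cv2.polylines(im,[np.round(proj(cc,q)*16).astype(int)],True,(255,0,255),1,cv2.LINE_AA,4)
t=lambda p,z:P([p],130,200,3.8,z)[0]
for n_,p,z,rad in [('yellow',(92,96),.085,.022),('black',(663,149),.085,.022),('blue',(106,96),.045,.031),('red',(659,151),.045,.031),('nut',(334,146),.033,.0125),('turq',(211,265),.04,.022)]:
    w=t(p,z);print(n_,w.round(4))
    th=np.linspace(0,6.28,40);q=np.c_[w[0]+rad*np.cos(th),w[1]+rad*np.sin(th),0*th+z]
    for im,cc in((vis,f),(vg,g)): cv2.polylines(im,[np.round(proj(cc,q)*16).astype(int)],True,(0,255,0),1,cv2.LINE_AA,4)
print('sprayer',unproj(f,[(425,275)],.1),unproj(f,[(447,288)],.18))
F=dict(f);F['frame']=vis;crop(F,85,95,280,200,2.8,'v1.png');G=dict(g);G['frame']=vg;crop(G,200,120,260,220,2.7,'v2.png')
E
python3 meas.py
```

```text
black cell [0.6133 0.2219] ang [6.7 5.7] LW 0.1412 0.09
red cell [0.6185 0.075 ] ang [-11.1 -11.9] LW 0.1414 0.0893
yellow cell [ 0.581  -0.0726] ang [-2.5 -3. ] LW 0.1414 0.0881
blue cell [ 0.5895 -0.2309] ang [-10.   -9.9] LW 0.141 0.0878
yellow [0.4543 0.1203 0.085 ]
black [ 0.4326 -0.1807  0.085 ]
blue [0.4549 0.1221 0.045 ]
red [ 0.431  -0.1815  0.045 ]
nut [ 0.43   -0.0022  0.033 ]
turq [0.3635 0.0628 0.04  ]
sprayer [[ 0.36676563 -0.41785458  0.1       ]] [[ 0.35075532 -0.43142997  0.18      ]]
```

```bash
sleep 1
```

```text
(no output)
```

View pics/v1.png

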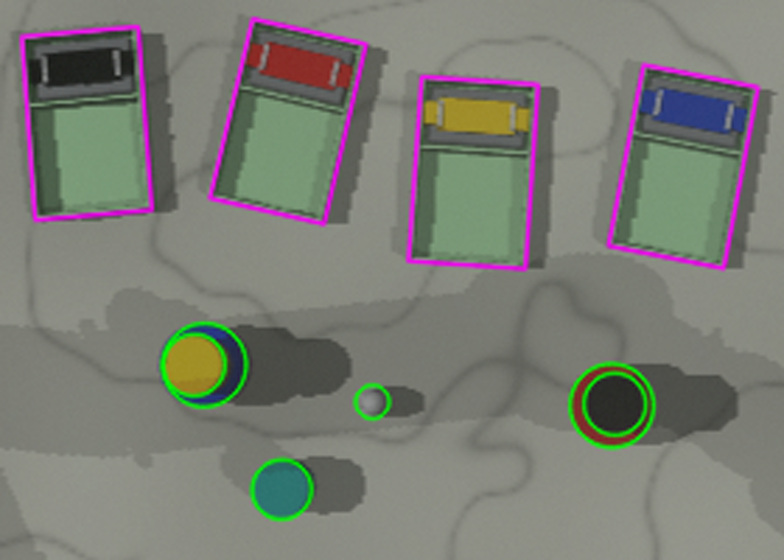

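View pics/v2.png

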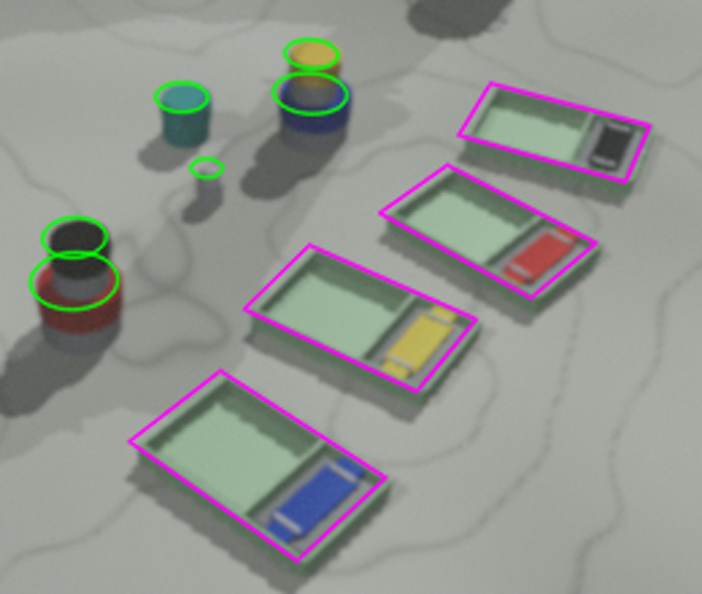

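```bash
cat > go.py <<'E'
import sys
from h import *
# usage: go.py x y z [jawdeg]  (jaw = world angle of jaw axis)
def tgt(o,p,jaw=None):
    Rc=R.from_rotvec(o['orientation']); M=Rc.as_matrix()
    d=M.T@(np.array(p)-o['tcp_pos'])*1000
    y=np.array([0,0,-1.]); cur=np.degrees(np.arctan2(M[1,2],M[0,2]))
    a=np.radians(cur if jaw is None else jaw); z=np.array([np.cos(a),np.sin(a),0])
    if z@M[:,2]<0: z=-z
    T=np.c_[np.cross(y,z),y,z]; w=np.degrees(R.from_matrix(M.T@T).as_rotvec())
    return d,w,cur
if __name__=='__main__':
    o=r.get_obs(); a=[float(v) for v in sys.argv[1:]]
    print('t',round(o['clock'],2),'tcp',o['tcp_pos'].round(4),'grip',round(o['grip_width'],4),'F',o['contact_force'].round(1))
    pts=[a[i:i+4] for i in range(0,len(a),4)]
    for p in pts:
        d,w,c=tgt(o,p[:3],p[3] if len(p)>3 else None); print('shift',d.round(1),'rot',w.round(2),'jaw now',round(c,1))
E
python3 go.py .22 -.638 .3 90 .432 -.181 .2 90 .432 -.181 .0645 90; python3 -c "
from h import *;print(R.from_rotvec(r.get_obs()['orientation']).as_matrix().round(3))"
```

```text
t 0.3 tcp [ 0.2198 -0.638   0.231 ] grip 0.0854 F [ 0.2  0.  -0.3]
shift [ -0.2 -69.    0. ] rot [3.000e-02 1.901e+01 1.000e-02] jaw now -71.0
shift [-349.5   31.2 -363. ] rot [3.000e-02 1.901e+01 1.000e-02] jaw now -71.0
shift [-349.5  166.7 -362.9] rot [3.000e-02 1.901e+01 1.000e-02] jaw now -71.0
[[-0.945 -0.     0.326]
 [-0.326  0.001 -0.945]
 [ 0.    -1.    -0.001]]
```

Request:
{"api": "drive_tool", "payload": {"series": [[0, -40, 0, 0, 8, 0, 85], [0, -70, 0, 0, 16, 0, 85], [-30, -70, -30, 0, 19, 0, 85], [-60, -70, -60, 0, 19, 0, 85], [-94, -70, -96, 0, 19, 0, 85]]}}

```text
clock: 0.8
tcp_pos: [0.2775, -0.516, 0.3011]
orientation: [-0.002, -2.22, 2.221]
contact_force: [1.0, 0.8, 0.5]
grip_width: 0.085
```

```bash
python3 go.py .432 -.181 .2 90 .432 -.181 .0645 90
```

```text
t 0.8 tcp [ 0.2775 -0.516   0.3011] grip 0.085 F [1.  0.8 0.5]
shift [-154.   101.  -335.2] rot [-0.01 -0.09  0.01] jaw now -90.1
shift [-154.   236.5 -335.3] rot [-0.01 -0.09  0.01] jaw now -90.1
```

Request:
{"api": "drive_tool", "payload": {"series": [[-19, 0, -42, 0, 0, 0, 85], [-38, 0, -84, 0, 0, 0, 85], [-57, 0, -126, 0, 0, 0, 85], [-77, 0, -168, 0, 0, 0, 85], [-96, 0, -210, 0, 0, 0, 85]]}}

```text
clock: 1.3
tcp_pos: [0.3744, -0.3043, 0.3013]
orientation: [-0.002, -2.22, 2.222]
contact_force: [0.6, -0.6, -0.9]
grip_width: 0.085
```

Request:
{"api": "drive_tool", "payload": {"series": [[-19, 10, -42, 0, 0, 0, 85], [-38, 40, -84, 0, 0, 0, 85], [-57, 80, -124, 0, 0, 0, 85], [-57, 110, -124, 0, 0, 0, 85], [-57, 110, -124, 0, 0, 0, 85]]}}

```text
clock: 1.8
tcp_pos: [0.4291, -0.1774, 0.1873]
orientation: [0.011, -2.222, 2.216]
contact_force: [-0.6, -0.1, 0.3]
grip_width: 0.0851
```

```bash
python3 go.py .432 -.181 .0645 90; python3 -c "
from h import *
f=cam('top');crop(f,220,180,180,130,4.4,'a1.png');g=cam('scene');crop(g,150,110,200,160,4,'a2.png')"
```

```text
t 1.8 tcp [ 0.4291 -0.1774  0.1873] grip 0.0851 F [-0.6 -0.1  0.3]
shift [ -3.8 122.8   3.9] rot [0.14 0.17 0.42] jaw now -89.8
```

View pics/a1.png

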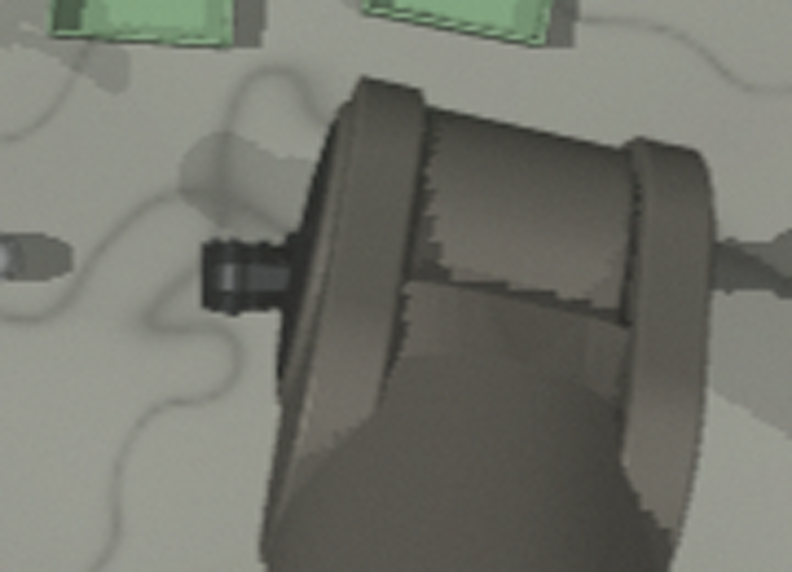

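View pics/a2.png

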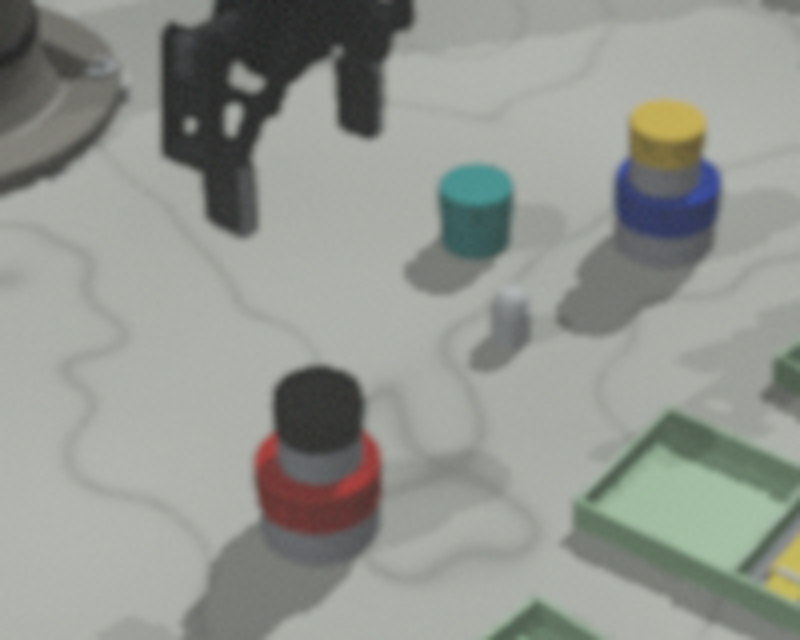

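```bash
python3 -c "
from h import *
g=cam('scene');o=r.get_obs();p=o['tcp_pos']
for dz in(0,.013,.02):print(dz,(proj(g,[p+[0,.05,dz],p+[0,-.05,dz]])-[150,110])*4)"
```

```text
0 [[361.07040808 149.50728136]
 [224.51884566 257.28993896]]
0.013 [[360.3018174  125.26504866]
 [222.47044424 232.21772334]]
0.02 [[359.88262806 112.04333563]
 [221.35218856 218.53039265]]
```

Request:
{"api": "drive_tool", "payload": {"series": [[-3, 35, 3, 0, 0, 0, 85], [-4, 75, 4, 0, 0, 0, 85], [-4, 110, 4, 0, 0, 0, 85], [-4, 124, 4, 0, 0, 0, 85], [-4, 124, 4, 0, 0, 0, 85]], "squeeze": 40}}

```text
clock: 2.45
tcp_pos: [0.4358, -0.1875, 0.0684]
orientation: [-0.007, -2.217, 2.221]
contact_force: [-0.4, 0.5, 0.4]
grip_width: 0.0851
```

Request:
{"api": "drive_tool", "payload": {"series": [[0, 0, 0, 0, 0, 0, 40], [0, 0, 0, 0, 0, 0, 40], [0, 0, 0, 0, 0, 0, 40], [0, 0, 0, 0, 0, 0, 40], [0, 0, 0, 0, 0, 0, 40]]}}

```text
clock: 2.95
tcp_pos: [0.437, -0.1881, 0.0702]
orientation: [-0.01, -2.217, 2.224]
contact_force: [-2.3, 0.2, 9.6]
grip_width: 0.0426
```

```bash
python3 go.py  .432 -.181 .0625 90; python3 -c "
from h import *
g=cam('scene');crop(g,180,150,120,110,5,'a3.png')"
```

```text
t 2.95 tcp [ 0.437  -0.1881  0.0702] grip 0.0426 F [-2.3  0.2  9.6]
shift [ 5.1  7.7 -7.1] rot [-0.19 -0.33 -0.19] jaw now -90.3
```

View pics/a3.png

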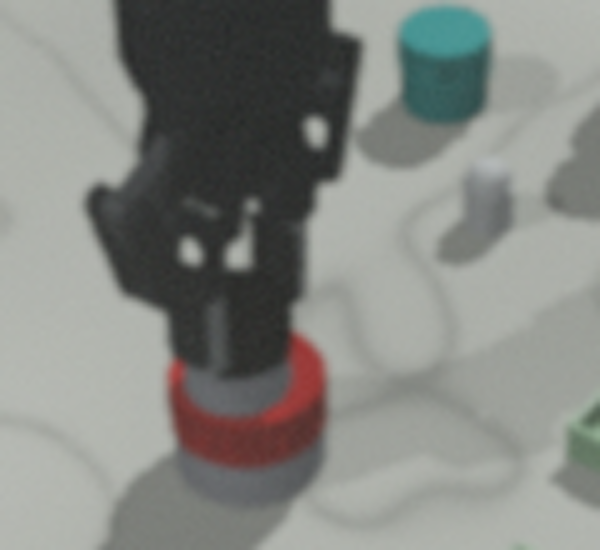

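Request:
{"api": "drive_tool", "payload": {"series": [[0, -15, 0, 0, 0, 0, 40], [0, -40, 0, 0, 0, 0, 40], [0, -70, 0, 0, 0, 0, 40], [0, -100, 0, 0, 0, 0, 40], [0, -110, 0, 0, 0, 0, 40]]}}

```text
clock: 3.5
tcp_pos: [0.4384, -0.1883, 0.1838]
orientation: [0.016, 2.214, -2.226]
contact_force: [0.4, 0.0, -0.6]
grip_width: 0.0421
```

```bash
python3 go.py  .613 .222 .16 90; python3 -c "
from h import *
g=cam('scene');crop(g,150,90,140,160,4,'a4.png')"
```

```text
t 3.5 tcp [ 0.4384 -0.1883  0.1838] grip 0.0421 F [ 0.4  0.  -0.6]
shift [-172.    23.1 -411.5] rot [-0.31 -0.34 -0.5 ] jaw now -90.3
```

View pics/a4.png

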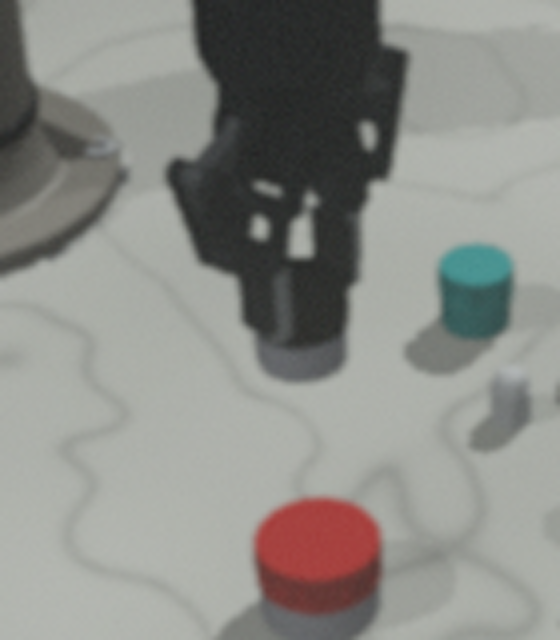

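Request:
{"api": "drive_tool", "payload": {"series": [[-10, 0, -24, 0, 0, 0, 40], [-24, 0, -58, 0, 0, 0, 40], [-40, 0, -95, 0, 0, 0, 40], [-56, 0, -133, 0, 0, 0, 40], [-72, 0, -171, 0, 0, 0, 40]]}}

```text
clock: 4.05
tcp_pos: [0.5113, -0.0166, 0.1826]
orientation: [0.016, 2.214, -2.227]
contact_force: [0.7, -0.1, -0.4]
grip_width: 0.0425
```

Request:
{"api": "drive_tool", "payload": {"series": [[-16, 0, -38, 0, 0, 0, 40], [-32, 0, -76, 0, 0, 0, 40], [-48, 0, -114, 0, 0, 0, 40], [-64, 0, -152, 0, 0, 0, 40], [-80, 0, -190, 0, 0, 0, 40]]}}

```text
clock: 4.55
tcp_pos: [0.5924, 0.1741, 0.1808]
orientation: [-0.014, -2.214, 2.229]
contact_force: [0.6, -0.1, -0.2]
grip_width: 0.0424
```

Request:
{"api": "drive_tool", "payload": {"series": [[-10, 0, -25, 0, 0, 0, 40], [-19, 0, -48, 0, 0, 0, 40], [-19, 0, -48, 0, 0, 0, 40], [-19, 0, -48, 0, 0, 0, 40]]}}

```text
clock: 4.95
tcp_pos: [0.611, 0.2219, 0.1792]
orientation: [-0.011, -2.212, 2.229]
contact_force: [-0.3, -0.8, -0.5]
grip_width: 0.042
```

```bash
python3 go.py  .613 .222 .0285 90; python3 -c "
from h import *
g=cam('scene');crop(g,300,80,180,130,4,'a5.png')"
```

```text
t 4.95 tcp [0.611  0.2219 0.1792] grip 0.042 F [-0.3 -0.8 -0.5]
shift [ -1.3 150.7  -1.3] rot [-0.43 -0.32 -0.25] jaw now -90.3
```

View pics/a5.png

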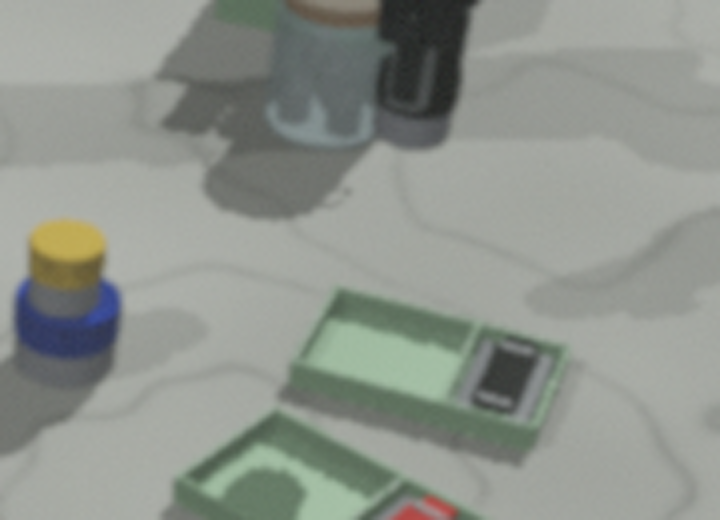

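Request:
{"api": "drive_tool", "payload": {"series": [[-1, 30, -1, 0, 0, 0, 40], [-1, 70, -1, 0, 0, 0, 40], [-1, 110, -1, 0, 0, 0, 40], [-1, 130, -1, 0, 0, 0, 40], [-1, 134, -1, 0, 0, 0, 40]]}}

```text
clock: 5.5
tcp_pos: [0.6106, 0.2176, 0.0422]
orientation: [-0.009, -2.204, 2.229]
contact_force: [-0.7, 0.6, 0.3]
grip_width: 0.0423
```

```bash
python3 go.py  .613 .222 .0285 90; python3 -c "
from h import *
g=cam('scene');crop(g,350,100,120,110,6,'a6.png')"
```

```text
t 5.5 tcp [0.6106 0.2176 0.0422] grip 0.0423 F [-0.7  0.6  0.3]
shift [-2.4 13.6 -4.6] rot [-0.66 -0.5   0.04] jaw now -90.5
```

View pics/a6.png

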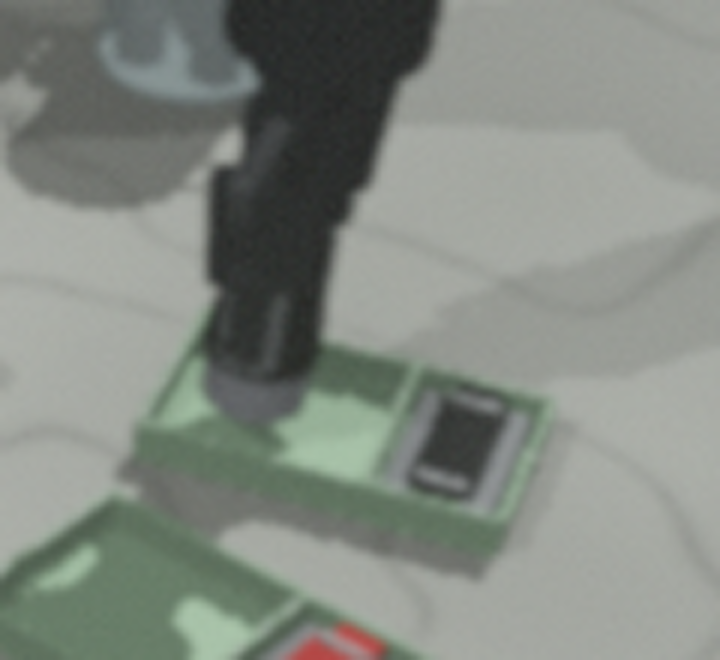

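Request:
{"api": "drive_tool", "payload": {"series": [[-2, 5, -4, -0.6, -0.5, 0, 40], [-2, 9, -4, -0.6, -0.5, 0, 40], [-2, 11, -4, -0.6, -0.5, 0, 40], [-2, 12, -4, -0.6, -0.5, 0, 40]]}}

```text
clock: 5.95
tcp_pos: [0.614, 0.2223, 0.032]
orientation: [0.002, 2.221, -2.22]
contact_force: [-0.7, 0.1, -0.7]
grip_width: 0.0425
```

```bash
python3 go.py  .613 .222 .0285 90
```

```text
t 5.95 tcp [0.614  0.2223 0.032 ] grip 0.0425 F [-0.7  0.1 -0.7]
shift [1.  3.5 0.3] rot [ 0.03  0.   -0.13] jaw now -90.0
```

Request:
{"api": "drive_tool", "payload": {"series": [[0, 2, 0, 0, 0, 0, 40], [0, 3, 0, 0, 0, 0, 40], [0, 4, 0, 0, 0, 0, 40], [0, 4, 0, 0, 0, 0, 40]]}}

```text
clock: 6.35
tcp_pos: [0.6141, 0.2225, 0.0284]
orientation: [0.003, 2.221, -2.22]
contact_force: [-0.9, -0.1, 2.4]
grip_width: 0.0422
```

Request:
{"api": "drive_tool", "payload": {"series": [[0, 0, 0, 0, 0, 0, 50], [0, 0, 0, 0, 0, 0, 65], [0, 0, 0, 0, 0, 0, 75], [0, 0, 0, 0, 0, 0, 75], [0, 0, 0, 0, 0, 0, 75]]}}

```text
clock: 6.85
tcp_pos: [0.6141, 0.2225, 0.0284]
orientation: [0.003, 2.221, -2.22]
contact_force: [-0.4, -0.5, 0.6]
grip_width: 0.0748
```

Request:
{"api": "drive_tool", "payload": {"series": [[0, -20, 0, 0, 0, 0, 80], [0, -60, 0, 0, 0, 0, 80], [0, -100, 0, 0, 0, 0, 80], [0, -125, 0, 0, 0, 0, 85], [0, -130, 0, 0, 0, 0, 85]]}}

```text
clock: 7.35
tcp_pos: [0.6157, 0.2234, 0.1624]
orientation: [0.009, 2.22, -2.214]
contact_force: [0.6, 0.3, 0.1]
grip_width: 0.0852
```

```bash
python3 go.py  .4543 .1203 .16 90 .4543 .1203 .068 90; python3 -c "
from h import *
g=cam('scene');crop(g,300,100,160,110,4,'a7.png')"
```

```text
t 7.35 tcp [0.6157 0.2234 0.1624] grip 0.0852 F [0.6 0.3 0.1]
shift [161.4   0.7 103.1] rot [ 0.17 -0.   -0.48] jaw now -90.0
shift [162.2  92.7 103.4] rot [ 0.17 -0.   -0.48] jaw now -90.0
```

View pics/a7.png

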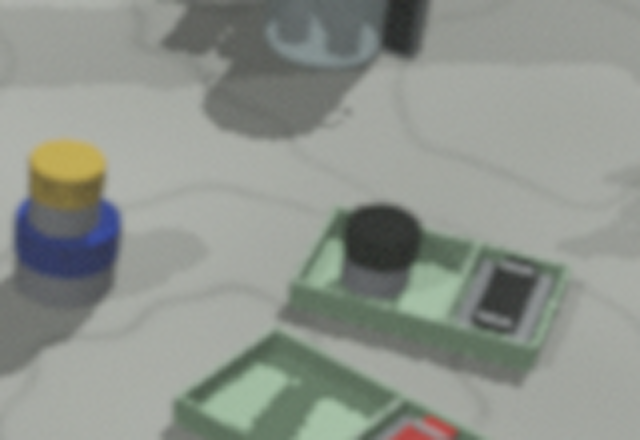

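Request:
{"api": "drive_tool", "payload": {"series": [[20, 0, 12, 0, 0, 0, 85], [60, 0, 38, 0, 0, 0, 85], [100, 0, 64, 0, 0, 0, 85], [140, 0, 90, 0, 0, 0, 85], [161, 0, 103, 0, 0, 0, 85]]}}

```text
clock: 7.9
tcp_pos: [0.4495, 0.1169, 0.1579]
orientation: [0.003, 2.22, -2.222]
contact_force: [1.0, -1.0, -0.3]
grip_width: 0.0853
```

Request:
{"api": "drive_tool", "payload": {"series": [[0, 0, 0, 0, 0, 0, 85], [0, 0, 0, 0, 0, 0, 85]]}}

```text
clock: 8.1
tcp_pos: [0.449, 0.1164, 0.1571]
orientation: [-0.002, -2.219, 2.222]
contact_force: [0.2, 0.1, -0.1]
grip_width: 0.085
```

```bash
python3 go.py  .4545 .120 .068 90
```

```text
t 8.1 tcp [0.449  0.1164 0.1571] grip 0.085 F [ 0.2  0.1 -0.1]
shift [-5.5 89.1 -3.8] rot [-0.09 -0.11 -0.02] jaw now -90.1
```

Request:
{"api": "drive_tool", "payload": {"series": [[-5, 30, -4, 0, 0, 0, 85], [-5, 60, -4, 0, 0, 0, 85], [-5, 82, -4, 0, 0, 0, 85], [-5, 88, -4, 0, 0, 0, 85], [-5, 88, -4, 0, 0, 0, 85]]}}

```text
clock: 8.6
tcp_pos: [0.4542, 0.121, 0.0681]
orientation: [0.001, -2.219, 2.222]
contact_force: [-0.5, -0.1, 1.2]
grip_width: 0.0848
```

```bash
python3 go.py  .4545 .120 .068 90; python3 -c "
from h import *
g=cam('scene');crop(g,250,80,130,110,6,'a8.png')"
```

```text
t 8.6 tcp [0.4542 0.121  0.0681] grip 0.0848 F [-0.5 -0.1  1.2]
shift [-0.3  0.1  1. ] rot [-0.08 -0.06  0.09] jaw now -90.1
```

View pics/a8.png

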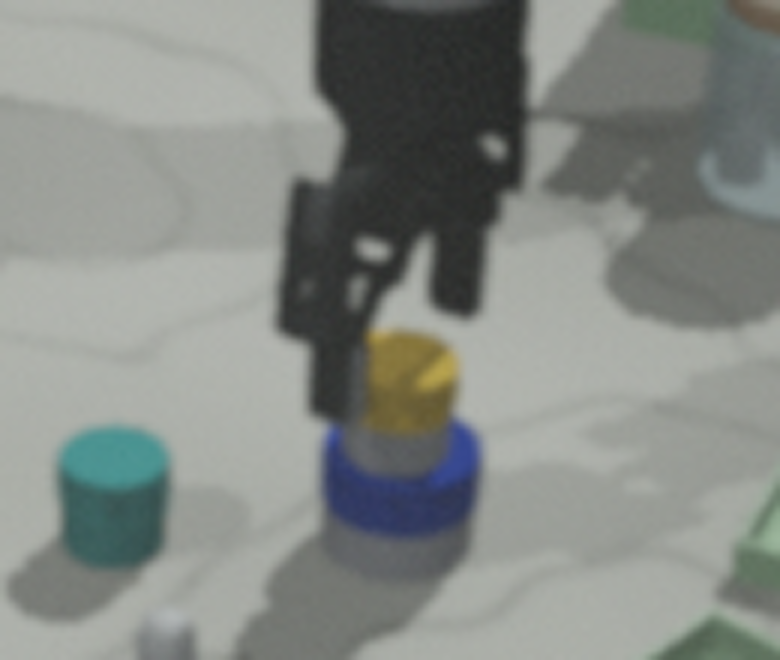

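Request:
{"api": "drive_tool", "payload": {"series": [[0, 0, 0, 0, 0, 0, 40], [0, 0, 0, 0, 0, 0, 40], [0, 0, 0, 0, 0, 0, 40], [0, 0, 0, 0, 0, 0, 40], [0, 0, 0, 0, 0, 0, 40]]}}

```text
clock: 9.15
tcp_pos: [0.4555, 0.1215, 0.0701]
orientation: [0.004, 2.221, -2.221]
contact_force: [-1.4, -0.3, 5.1]
grip_width: 0.0429
```

```bash
python3 go.py  .4545 .120 .068 90
```

```text
t 9.15 tcp [0.4555 0.1215 0.0701] grip 0.0429 F [-1.4 -0.3  5.1]
shift [1.  2.1 1.5] rot [-0.02 -0.07 -0.13] jaw now -90.1
```

Request:
{"api": "drive_tool", "payload": {"series": [[0, -15, 0, 0, 0, 0, 40], [0, -40, 0, 0, 0, 0, 40], [0, -70, 0, 0, 0, 0, 40], [0, -100, 0, 0, 0, 0, 40], [0, -100, 0, 0, 0, 0, 40]]}}

```text
clock: 9.65
tcp_pos: [0.4578, 0.1225, 0.1742]
orientation: [0.013, 2.219, -2.216]
contact_force: [0.7, 0.1, -0.5]
grip_width: 0.0419
```

```bash
python3 go.py  .581 -.0726 .16 90; python3 -c "
from h import *
g=cam('scene');crop(g,250,60,130,130,5,'a9.png')"
```

```text
t 9.65 tcp [0.4578 0.1225 0.1742] grip 0.0419 F [ 0.7  0.1 -0.5]
shift [-123.4   15.1  194.9] rot [ 0.09 -0.09 -0.56] jaw now -90.1
```

View pics/a9.png

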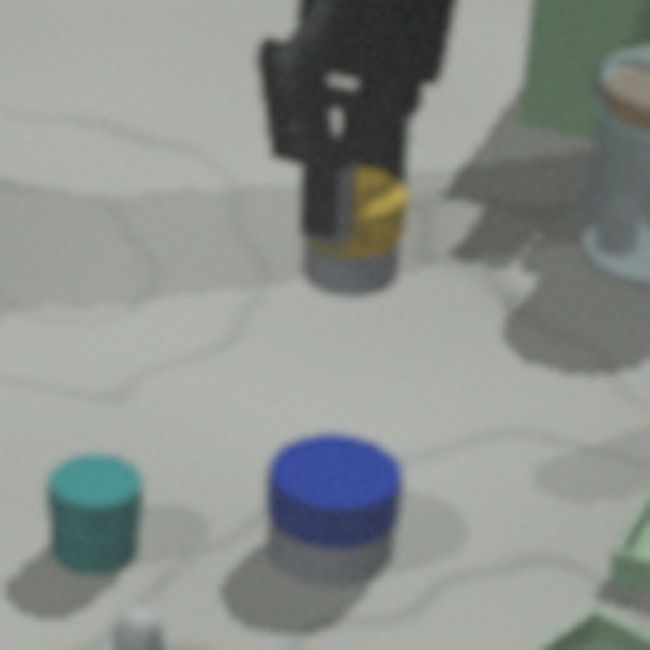

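Request:
{"api": "drive_tool", "payload": {"series": [[-15, 0, 24, 0, 0, 0, 40], [-39, 0, 62, 0, 0, 0, 40], [-64, 0, 101, 0, 0, 0, 40], [-88, 0, 140, 0, 0, 0, 40], [-111, 0, 176, 0, 0, 0, 40]]}}

```text
clock: 10.2
tcp_pos: [0.5673, -0.0566, 0.1717]
orientation: [0.008, 2.22, -2.22]
contact_force: [1.0, 0.4, -0.6]
grip_width: 0.042
```

Request:
{"api": "drive_tool", "payload": {"series": [[-11, 0, 18, 0, 0, 0, 40], [-11, 0, 18, 0, 0, 0, 40], [-11, 0, 18, 0, 0, 0, 40]]}}

```text
clock: 10.5
tcp_pos: [0.5773, -0.0745, 0.1704]
orientation: [-0.007, -2.222, 2.221]
contact_force: [0.1, 0.9, -0.7]
grip_width: 0.0425
```

```bash
python3 go.py  .581 -.0726 .0282 90
```

```text
t 10.5 tcp [ 0.5773 -0.0745  0.1704] grip 0.0425 F [ 0.1  0.9 -0.7]
shift [ -3.2 142.2  -1.8] rot [ 0.04 -0.18 -0.16] jaw now -90.2
```

Request:
{"api": "drive_tool", "payload": {"series": [[-3, 30, -2, 0, 0, 0, 40], [-3, 65, -2, 0, 0, 0, 40], [-3, 100, -2, 0, 0, 0, 40], [-3, 122, -2, 0, 0, 0, 40], [-3, 130, -2, 0, 0, 0, 40]]}}

```text
clock: 11.0
tcp_pos: [0.5781, -0.0703, 0.0378]
orientation: [0.002, -2.222, 2.218]
contact_force: [0.7, -0.1, -0.6]
grip_width: 0.0425
```

```bash
python3 go.py  .581 -.0726 .0282 90; python3 -c "
from h import *
g=cam('scene');crop(g,270,180,130,110,5,'b1.png')"
```

```text
t 11.0 tcp [ 0.5781 -0.0703  0.0378] grip 0.0425 F [ 0.7 -0.1 -0.6]
shift [-2.9  9.6  2.4] rot [ 0.11 -0.02  0.13] jaw now -90.0
```

View pics/b1.png

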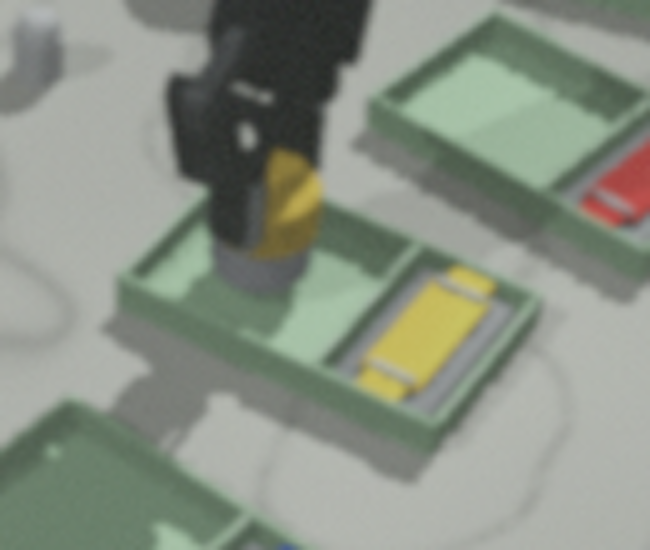

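Request:
{"api": "drive_tool", "payload": {"series": [[-3, 3, 2, 0, 0, 0, 40], [-3, 6, 2, 0, 0, 0, 40], [-3, 8, 2, 0, 0, 0, 40], [-3, 9, 2, 0, 0, 0, 40]]}}

```text
clock: 11.45
tcp_pos: [0.5819, -0.0726, 0.0295]
orientation: [-0.0, -2.223, 2.219]
contact_force: [0.4, 1.5, -0.4]
grip_width: 0.0425
```

Request:
{"api": "drive_tool", "payload": {"series": [[0, 1, 0, 0, 0, 0, 40], [0, 1.5, 0, 0, 0, 0, 40], [0, 2, 0, 0, 0, 0, 40], [0, 2, 0, 0, 0, 0, 40]]}}

```text
clock: 11.85
tcp_pos: [0.5822, -0.0726, 0.0282]
orientation: [-0.001, -2.223, 2.219]
contact_force: [-1.5, -0.3, 5.2]
grip_width: 0.0421
```

Contact at 5 N; release and retreat.

Request:
{"api": "drive_tool", "payload": {"series": [[0, 0, 0, 0, 0, 0, 50], [0, 0, 0, 0, 0, 0, 65], [0, 0, 0, 0, 0, 0, 75], [0, 0, 0, 0, 0, 0, 75], [0, 0, 0, 0, 0, 0, 75]]}}

```text
clock: 12.35
tcp_pos: [0.5822, -0.0726, 0.0281]
orientation: [-0.001, -2.223, 2.219]
contact_force: [-0.1, 0.9, 0.5]
grip_width: 0.0751
```

Request:
{"api": "drive_tool", "payload": {"series": [[0, -20, 0, 0, 0, 0, 80], [0, -60, 0, 0, 0, 0, 80], [0, -100, 0, 0, 0, 0, 80], [0, -125, 0, 0, 0, 0, 85], [0, -130, 0, 0, 0, 0, 85]]}}

```text
clock: 12.85
tcp_pos: [0.5843, -0.0729, 0.1618]
orientation: [0.008, 2.22, -2.218]
contact_force: [0.4, -0.2, 0.0]
grip_width: 0.0847
```

```bash
python3 go.py  .455 .122 .14 90; python3 -c "
from h import *
g=cam('scene');crop(g,200,110,260,200,3,'b2.png')
f=cam('top');crop(f,85,95,280,200,2.85,'b3.png')
"
```

```text
t 12.85 tcp [ 0.5843 -0.0729  0.1618] grip 0.0847 F [ 0.4 -0.2  0. ]
shift [ 129.6   21.2 -194.7] rot [ 0.06 -0.06 -0.35] jaw now -90.1
```

View pics/b2.png

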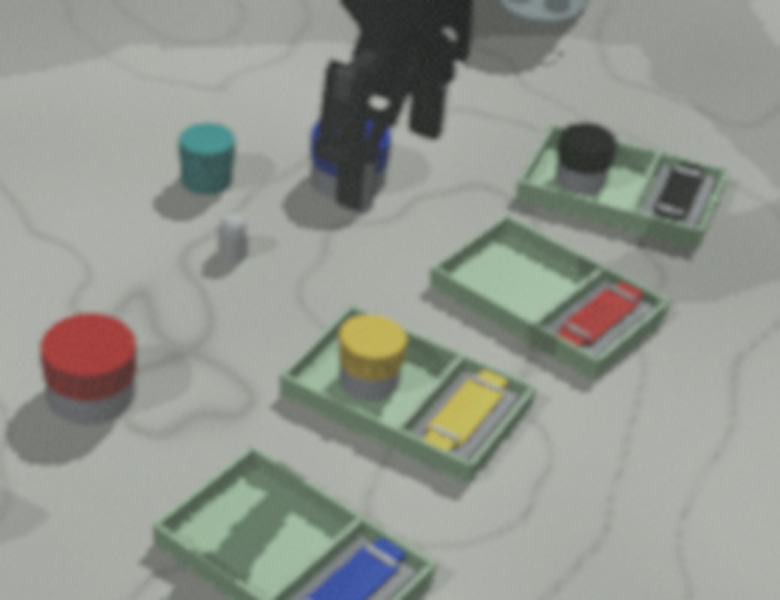

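View pics/b3.png

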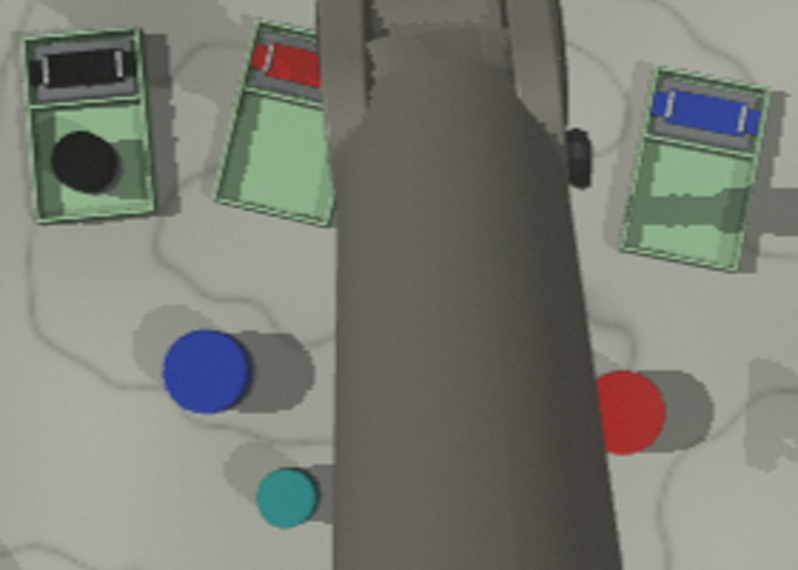

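```bash
python3 -c "
from h import *
f=cam('top');u=lambda p,z:unproj(f,[(np.array(p)+.5)/2.85-.5+[85,95]],z).round(4)
print(u((206,371),.045),u((84,161),.043))"; python3 go.py .455 .122 .14 90
```

```text
[[0.455  0.1233 0.045 ]] [[0.608  0.2186 0.043 ]]
t 13.0 tcp [ 0.5818 -0.0729  0.1576] grip 0.0849 F [-0.6  0.5 -1.2]
shift [ 126.9   17.9 -194.8] rot [ 0.08 -0.05  0.03] jaw now -90.1
```

Request:
{"api": "drive_tool", "payload": {"series": [[15, 0, -23, 0, 0, 0, 85], [40, 0, -62, 0, 0, 0, 85], [66, 0, -101, 0, 0, 0, 85], [92, 0, -141, 0, 0, 0, 85], [117, 0, -180, 0, 0, 0, 85]]}}

```text
clock: 13.5
tcp_pos: [0.4625, 0.1082, 0.1562]
orientation: [0.003, -2.22, 2.218]
contact_force: [0.5, 1.0, -0.5]
grip_width: 0.0849
```

Request:
{"api": "drive_tool", "payload": {"series": [[10, 10, -15, 0, 0, 0, 85], [10, 18, -15, 0, 0, 0, 85], [10, 18, -15, 0, 0, 0, 85]]}}

```text
clock: 13.8
tcp_pos: [0.4509, 0.1224, 0.1362]
orientation: [0.009, -2.217, 2.218]
contact_force: [-0.3, 0.3, -0.5]
grip_width: 0.085
```

```bash
python3 go.py .455 .1228 .018 90; python3 -c "
from h import *
g=cam('scene');crop(g,250,60,130,130,4,'b4.png')"
```

```text
t 13.8 tcp [0.4509 0.1224 0.1362] grip 0.085 F [-0.3  0.3 -0.5]
shift [ -5.  118.2  -0.4] rot [-0.04 -0.01  0.45] jaw now -90.0
```

View pics/b4.png

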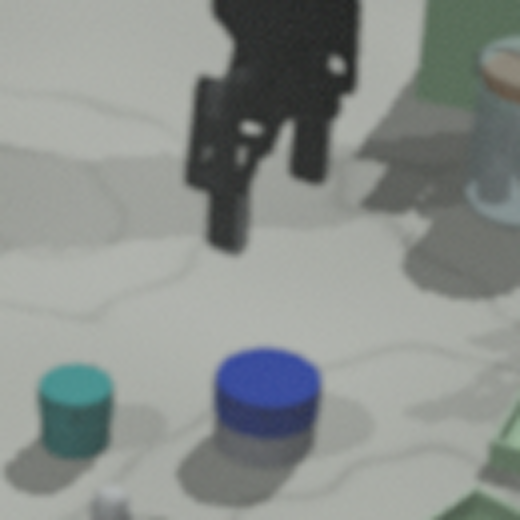

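Request:
{"api": "drive_tool", "payload": {"series": [[-3, 30, 0, 0, 0, 0, 85], [-5, 60, 0, 0, 0, 0.4, 85], [-5, 80, 0, 0, 0, 0.4, 85], [-5, 82, 0, 0, 0, 0.4, 85]]}}

```text
clock: 14.25
tcp_pos: [0.4554, 0.12, 0.0526]
orientation: [-0.0, -2.215, 2.22]
contact_force: [0.4, -0.2, 0.5]
grip_width: 0.085
```

```bash
python3 go.py .455 .1228 .018 90; python3 -c "
from h import *
g=cam('scene');crop(g,260,80,120,110,6,'b5.png')"
```

```text
t 14.25 tcp [0.4554 0.12   0.0526] grip 0.085 F [ 0.4 -0.2  0.5]
shift [ 0.2 34.6 -2.9] rot [-0.12 -0.24  0.24] jaw now -90.2
```

View pics/b5.png

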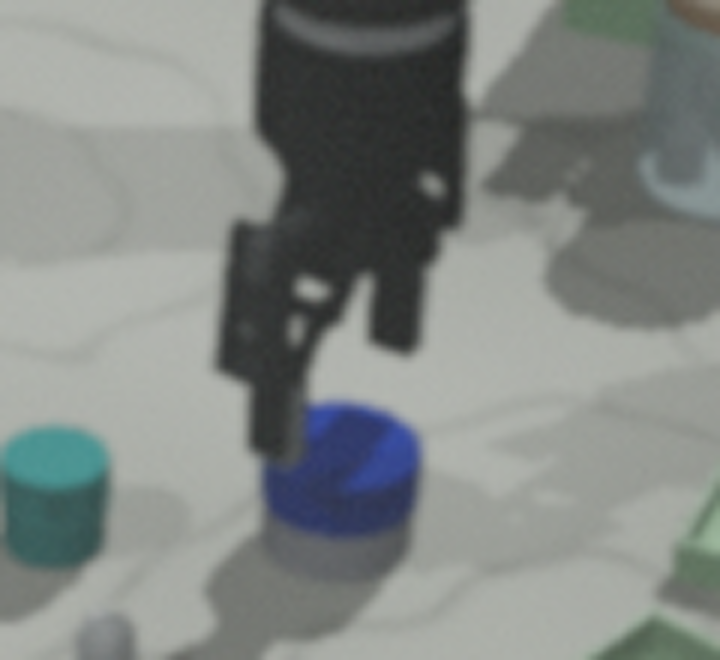

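Request:
{"api": "drive_tool", "payload": {"series": [[0, 12, -3, 0, 0, 0, 85], [0, 24, -3, 0, 0, 0, 85], [0, 32, -3, 0, 0, 0, 85], [0, 34, -3, 0, 0, 0, 85], [0, 34, -3, 0, 0, 0, 85]]}}

```text
clock: 14.8
tcp_pos: [0.4557, 0.1234, 0.0194]
orientation: [-0.001, -2.216, 2.22]
contact_force: [-0.0, -0.6, 0.7]
grip_width: 0.085
```

Request:
{"api": "drive_tool", "payload": {"series": [[0, 0, 0, 0, 0, 0, 58], [0, 0, 0, 0, 0, 0, 58], [0, 0, 0, 0, 0, 0, 58], [0, 0, 0, 0, 0, 0, 58], [0, 0, 0, 0, 0, 0, 58]]}}

```text
clock: 15.3
tcp_pos: [0.4561, 0.1237, 0.0201]
orientation: [-0.002, -2.217, 2.22]
contact_force: [-0.8, 0.3, 4.7]
grip_width: 0.0609
```

```bash
python3 go.py .455 .1228 .018 90; python3 -c "
from h import *
g=cam('scene');crop(g,260,80,120,110,6,'b6.png')"
```

```text
t 15.3 tcp [0.4561 0.1237 0.0201] grip 0.0609 F [-0.8  0.3  4.7]
shift [1.1 2.1 0.9] rot [-0.08 -0.21  0.12] jaw now -90.2
```

View pics/b6.png

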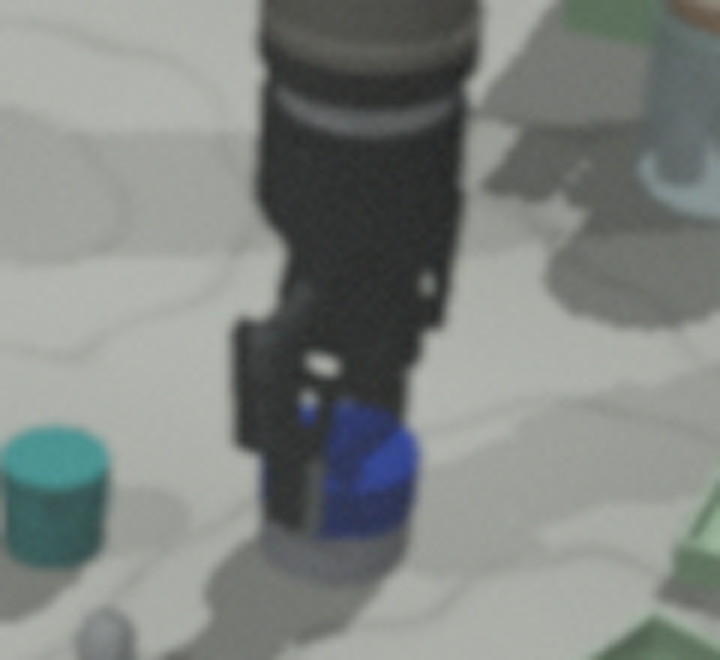

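Request:
{"api": "drive_tool", "payload": {"series": [[0, 0, 0, 0, 0, 0, 58], [0, -20, 0, 0, 0, 0, 58], [0, -55, 0, 0, 0, 0, 58], [0, -95, 0, 0, 0, 0, 58], [0, -125, 0, 0, 0, 0, 58]], "squeeze": 60}}

```text
clock: 15.85
tcp_pos: [0.4566, 0.124, 0.1472]
orientation: [-0.003, -2.218, 2.22]
contact_force: [0.4, 0.5, -0.7]
grip_width: 0.0602
```

```bash
python3 go.py .5905 -.231 .145 90; python3 -c "
from h import *
g=cam('scene');crop(g,250,60,130,130,4,'b7.png')"
```

```text
t 15.85 tcp [0.4566 0.124  0.1472] grip 0.0602 F [ 0.4  0.5 -0.7]
shift [-135.1    2.5  354.5] rot [-0.05 -0.21  0.03] jaw now -90.2
```

View pics/b7.png

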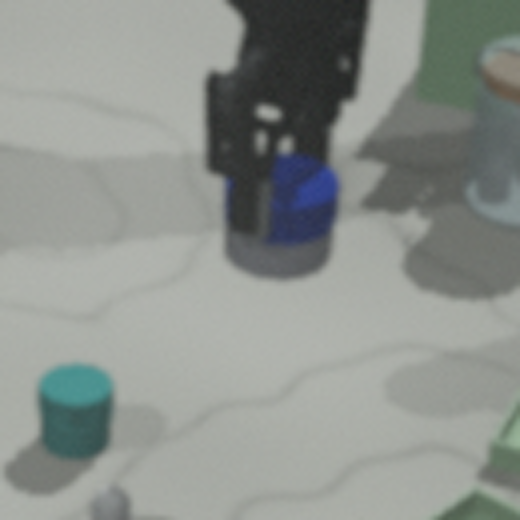

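Request:
{"api": "drive_tool", "payload": {"series": [[-10, 0, 26, 0, 0, 0, 58], [-23, 0, 60, 0, 0, 0, 58], [-38, 0, 100, 0, 0, 0, 58], [-53, 0, 140, 0, 0, 0, 58], [-68, 0, 180, 0, 0, 0, 58]]}}

```text
clock: 16.4
tcp_pos: [0.5266, -0.0569, 0.1514]
orientation: [0.01, 2.221, -2.22]
contact_force: [1.1, 0.4, -1.9]
grip_width: 0.0604
```

Request:
{"api": "drive_tool", "payload": {"series": [[-14, 0, 38, 0, 0, 0, 58], [-29, 0, 76, 0, 0, 0, 58], [-43, 0, 114, 0, 0, 0, 58], [-56, 0, 146, 0, 0, 0, 58], [-62, 0, 163, 0, 0, 0, 58]]}}

```text
clock: 16.9
tcp_pos: [0.5881, -0.224, 0.1512]
orientation: [-0.014, -2.22, 2.222]
contact_force: [-0.2, -0.9, -1.5]
grip_width: 0.0598
```

Request:
{"api": "drive_tool", "payload": {"series": [[-4, 0, 10, 0, 0, 0, 58], [-4, 0, 10, 0, 0, 0, 58], [-4, 0, 10, 0, 0, 0, 58]]}}

```text
clock: 17.2
tcp_pos: [0.5918, -0.2322, 0.151]
orientation: [-0.012, -2.222, 2.221]
contact_force: [-0.2, 0.3, -0.7]
grip_width: 0.0605
```

```bash
python3 go.py .5905 -.231 .0231 90
```

```text
t 17.2 tcp [ 0.5918 -0.2322  0.151 ] grip 0.0605 F [-0.2  0.3 -0.7]
shift [  2.  127.9  -1.2] rot [ 0.02 -0.32 -0.29] jaw now -90.3
```

Down to 30 mm above the floor, then look.

Request:
{"api": "drive_tool", "payload": {"series": [[2, 30, -1, 0, -0.3, -0.3, 58], [2, 60, -1, 0, -0.3, -0.3, 58], [2, 88, -1, 0, -0.3, -0.3, 58], [2, 98, -1, 0, -0.3, -0.3, 58], [2, 98, -1, 0, -0.3, -0.3, 58]]}}

```text
clock: 17.7
tcp_pos: [0.5893, -0.2292, 0.0519]
orientation: [0.005, -2.223, 2.219]
contact_force: [-0.7, -0.1, -0.7]
grip_width: 0.0603
```

```bash
python3 go.py .5905 -.231 .0231 90; python3 -c "
from h import *
g=cam('scene');crop(g,230,210,130,125,6,'b8.png');f=cam('top');crop(f,280,100,110,110,5,'b9.png')"
```

```text
t 17.7 tcp [ 0.5893 -0.2292  0.0519] grip 0.0603 F [-0.7 -0.1 -0.7]
shift [-1.3 28.8  1.9] rot [0.11 0.09 0.17] jaw now -89.9
```

View pics/b8.png

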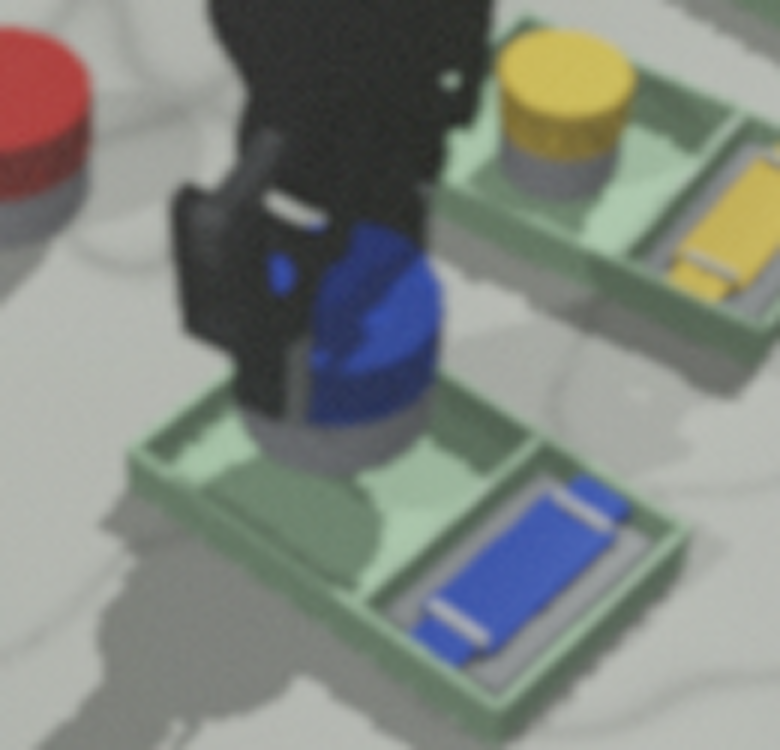

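View pics/b9.png

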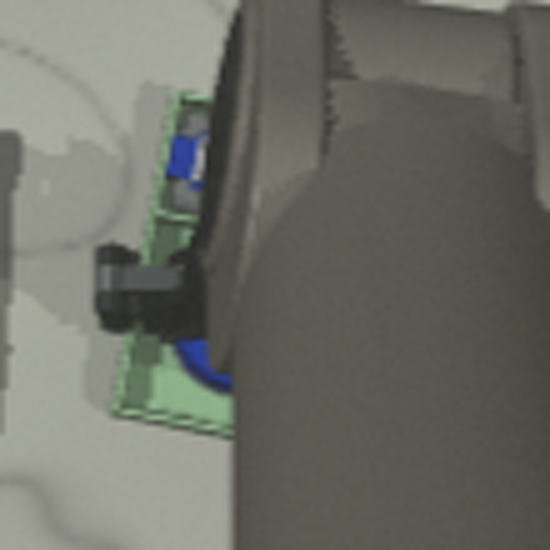

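```bash
python3 -c "
from h import *
g=cam('scene');p=r.get_obs()['tcp_pos'];im=cv2.resize(g['frame'][210:335,230:360],None,fx=6,fy=6,interpolation=cv2.INTER_CUBIC)
def dr(q,c):
  cv2.polylines(im,[np.round(((proj(g,q)-[230,210]+.5)*6-.5)).astype(int)],True,c,1,cv2.LINE_AA)
th=np.linspace(0,6.28,60)
for z in(p[2]-.0201,p[2]+.0249):dr(np.c_[p[0]-.001+.031*np.cos(th),p[1]+.031*np.sin(th),0*th+z],(0,255,0))
a=np.radians(-10);e=np.array([np.cos(a),np.sin(a)]);n=np.array([-e[1],e[0]]);c=np.array([.5895,-.2309])
dr([np.r_[c+e*u+n*v,.018] for u,v in [(.098,.045),(.098,-.045),(-.045,-.045),(-.045,.045)]],(255,0,255))
dr([np.r_[c+e*u+n*v,.018] for u,v in [(.0435,.045),(.0435,-.045)]],(255,0,255))
cv2.imwrite('pics/b10.png',im)"
```

```text
(no output)
```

View pics/b10.png

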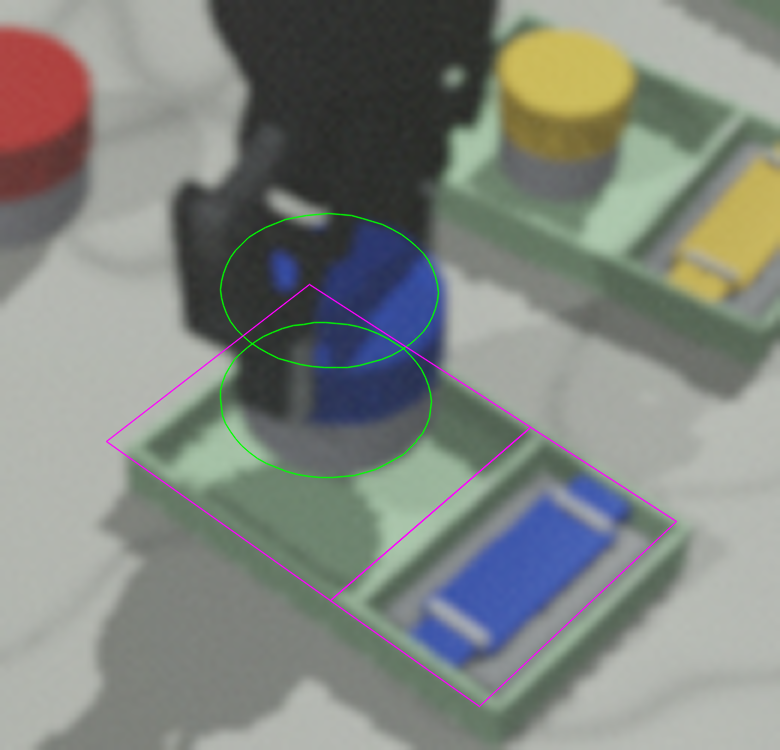

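Request:
{"api": "drive_tool", "payload": {"series": [[-3, 10, 1, 0, 0, 0, 58], [-3, 18, 1, 0, 0, 0, 58], [-3, 22, 1, 0, 0, 0, 58], [-3, 24, 1, 0, 0, 0, 58], [-3, 24, 1, 0, 0, 0, 58]]}}

```text
clock: 18.35
tcp_pos: [0.5942, -0.2318, 0.0302]
orientation: [0.001, 2.221, -2.221]
contact_force: [-0.2, -0.3, -1.4]
grip_width: 0.0602
```

```bash
python3 go.py .5925 -.2305 .0231 90; python3 -c "
from h import *
g=cam('scene');crop(g,230,210,130,125,6,'c1.png')"
```

```text
t 18.35 tcp [ 0.5942 -0.2318  0.0302] grip 0.0602 F [-0.2 -0.3 -1.4]
shift [ 1.8  7.1 -1.3] rot [ 0.    0.02 -0.08] jaw now -90.0
```

View pics/c1.png

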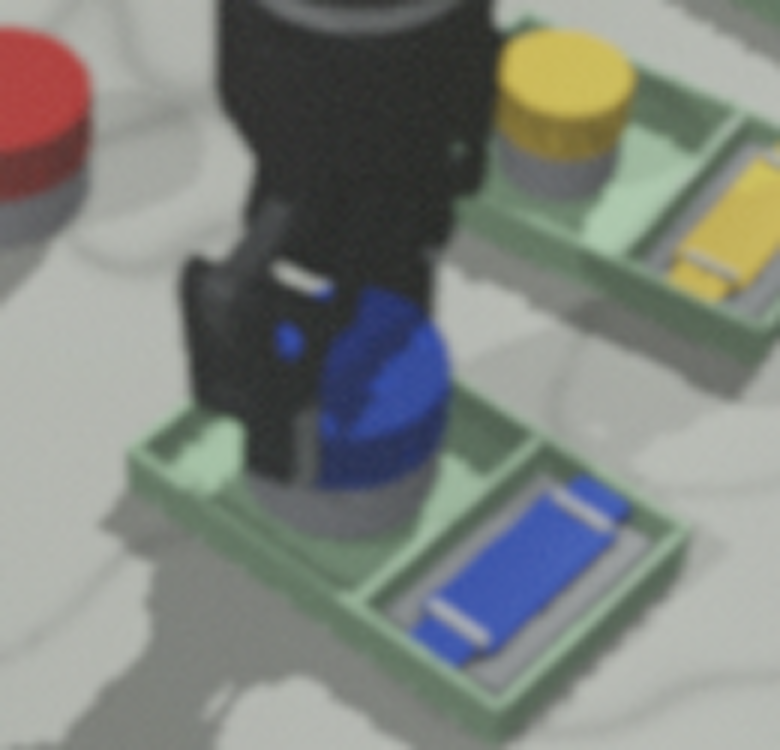

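Request:
{"api": "drive_tool", "payload": {"series": [[1, 3, 0, 0, 0, 0, 58], [1, 5, 0, 0, 0, 0, 58], [1, 6, 0, 0, 0, 0, 58], [1, 6, 0, 0, 0, 0, 58]]}}

```text
clock: 18.8
tcp_pos: [0.5933, -0.2318, 0.0243]
orientation: [0.002, 2.221, -2.22]
contact_force: [-0.3, 0.1, -0.9]
grip_width: 0.0601
```

Request:
{"api": "drive_tool", "payload": {"series": [[0, 1, 0, 0, 0, 0, 58], [0, 1.5, 0, 0, 0, 0, 58], [0, 1.5, 0, 0, 0, 0, 58], [0, 1.5, 0, 0, 0, 0, 58]]}}

```text
clock: 19.2
tcp_pos: [0.5937, -0.2318, 0.0234]
orientation: [0.002, 2.22, -2.22]
contact_force: [-1.6, 1.2, 5.6]
grip_width: 0.0606
```

Seated with 5.6 N. Release.

Request:
{"api": "drive_tool", "payload": {"series": [[0, 0, 0, 0, 0, 0, 66], [0, 0, 0, 0, 0, 0, 75], [0, 0, 0, 0, 0, 0, 85], [0, 0, 0, 0, 0, 0, 85], [0, 0, 0, 0, 0, 0, 85]]}}

```text
clock: 19.7
tcp_pos: [0.5936, -0.2319, 0.0232]
orientation: [0.002, 2.22, -2.22]
contact_force: [0.1, 0.4, -0.4]
grip_width: 0.0852
```

Request:
{"api": "drive_tool", "payload": {"series": [[0, -15, 0, 0, 0, 0, 85], [0, -45, 0, 0, 0, 0, 85], [0, -85, 0, 0, 0, 0, 85], [0, -115, 0, 0, 0, 0, 85], [0, -120, 0, 0, 0, 0, 85]]}}

```text
clock: 20.2
tcp_pos: [0.5962, -0.2326, 0.149]
orientation: [0.011, 2.213, -2.219]
contact_force: [0.4, -0.3, 0.6]
grip_width: 0.085
```

```bash
python3 go.py .431 -.186 .14 90; python3 -c "
from h import *
g=cam('scene');crop(g,200,180,160,150,5,'c2.png')
f=cam('top');crop(f,220,180,150,110,5,'c3.png')
"
```

```text
t 20.2 tcp [ 0.5962 -0.2326  0.149 ] grip 0.085 F [ 0.4 -0.3  0.6]
shift [165.2   7.2 -46.6] rot [-0.16  0.01 -0.58] jaw now -90.0
```

View pics/c2.png

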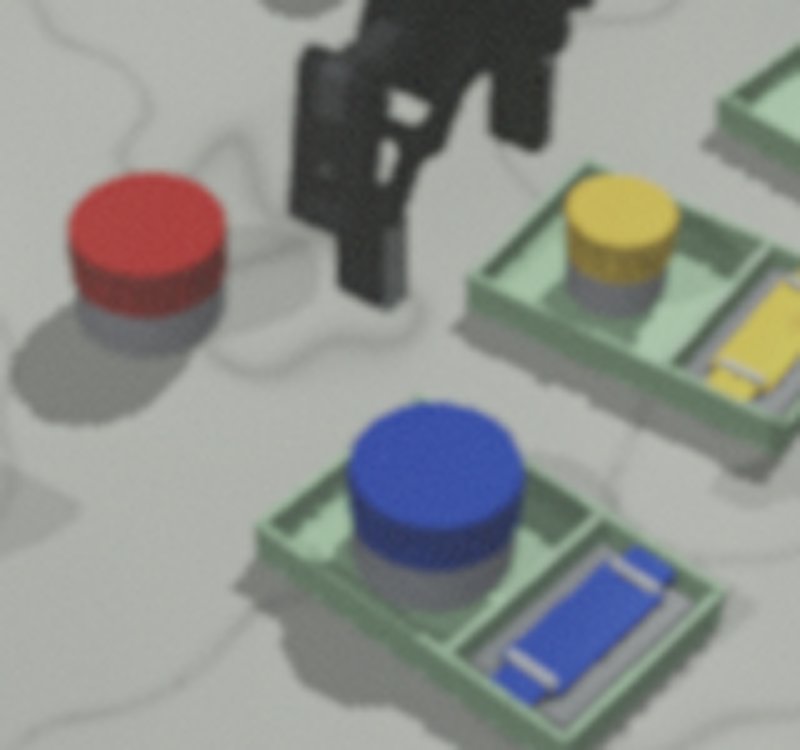

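View pics/c3.png

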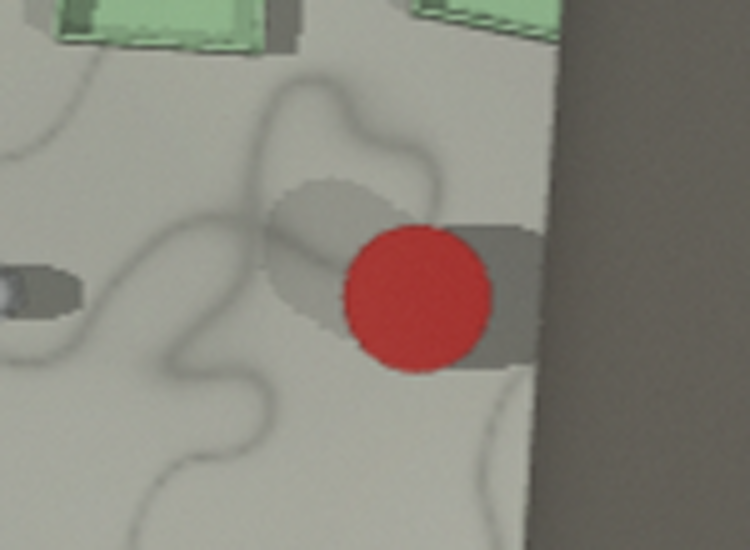

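```bash
python3 -c "
from h import *
f=cam('top');print(unproj(f,[(np.array([418,299])+.5)/5-.5+[220,180]],.045))"; python3 go.py .432 -.183 .14 90
```

```text
[[ 0.43094572 -0.18180479  0.045     ]]
t 20.35 tcp [ 0.5933 -0.2319  0.1437] grip 0.085 F [-0.2 -0.3 -0.4]
shift [161.3   3.3 -48.9] rot [-0.03  0.01 -0.15] jaw now -90.0
```

Request:
{"api": "drive_tool", "payload": {"series": [[25, 0, -8, 0, 0, 0, 85], [65, 0, -20, 0, 0, 0, 85], [105, 0, -32, 0, 0, 0, 85], [145, 0, -45, 0, 0, 0, 85], [160, 0, -49, 0, 0, 0, 85]]}}

```text
clock: 20.85
tcp_pos: [0.4276, -0.1815, 0.1414]
orientation: [0.005, -2.221, 2.219]
contact_force: [0.4, -0.3, -0.6]
grip_width: 0.0848
```

Request:
{"api": "drive_tool", "payload": {"series": [[0, 0, 0, 0, 0, 0, 85], [0, 30, 0, 0, 0, 0, 85], [0, 60, 0, 0, 0, 0, 85], [0, 85, 0, 0, 0, 0, 85], [0, 85, 0, 0, 0, 0, 85]]}}

```text
clock: 21.35
tcp_pos: [0.4256, -0.1807, 0.0531]
orientation: [0.012, -2.221, 2.213]
contact_force: [0.3, -0.6, -0.2]
grip_width: 0.0853
```

```bash
python3 go.py .4315 -.183 .018 90; python3 -c "
from h import *
g=cam('scene');crop(g,180,130,120,130,6,'c4.png')"
```

```text
t 21.35 tcp [ 0.4256 -0.1807  0.0531] grip 0.0853 F [ 0.3 -0.6 -0.2]
shift [-6.3 35.1  2.5] rot [0.2  0.03 0.58] jaw now -90.0
```

View pics/c4.png

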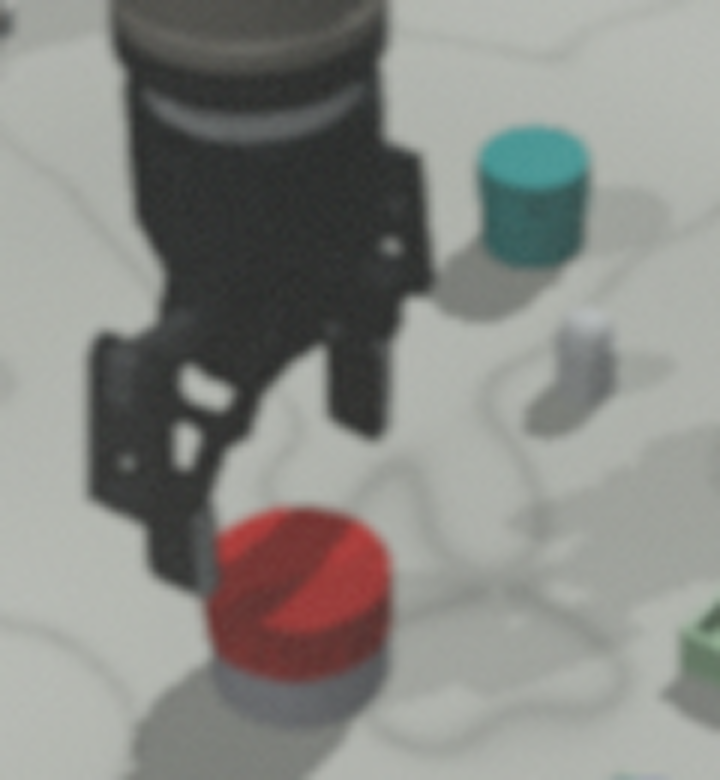

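Request:
{"api": "drive_tool", "payload": {"series": [[-6, 0, 2, 0, 0, 0.5, 85], [-6, 12, 2, 0, 0, 0.5, 85], [-6, 24, 2, 0, 0, 0.5, 85], [-6, 33, 2, 0, 0, 0.5, 85], [-6, 35, 2, 0, 0, 0.5, 85]], "squeeze": 40}}

```text
clock: 21.9
tcp_pos: [0.4315, -0.1826, 0.0185]
orientation: [0.002, -2.225, 2.218]
contact_force: [-0.1, 0.5, -0.8]
grip_width: 0.0852
```

Request:
{"api": "drive_tool", "payload": {"series": [[0, 0, 0, 0, 0, 0, 85], [0, 0, 0, 0, 0, 0, 58], [0, 0, 0, 0, 0, 0, 58], [0, 0, 0, 0, 0, 0, 58], [0, 0, 0, 0, 0, 0, 58]]}}

```text
clock: 22.4
tcp_pos: [0.4317, -0.1825, 0.0191]
orientation: [-0.001, 2.225, -2.218]
contact_force: [-0.5, 1.2, 5.2]
grip_width: 0.0612
```

Request:
{"api": "drive_tool", "payload": {"series": [[0, 0, 0, 0, 0, 0, 58], [0, 0, 0, 0, 0, 0, 58]]}}

```text
clock: 22.6
tcp_pos: [0.4318, -0.1826, 0.0192]
orientation: [-0.001, 2.224, -2.218]
contact_force: [0.8, 0.1, -1.7]
grip_width: 0.0609
```

```bash
python3 go.py .431 -.183 .018 90; python3 -c "
from h import *
g=cam('scene');crop(g,180,130,120,130,5,'c5.png')"
```

```text
t 22.6 tcp [ 0.4318 -0.1826  0.0192] grip 0.0609 F [ 0.8  0.1 -1.7]
shift [0.8 1.2 0.4] rot [0.17 0.04 0.01] jaw now -90.0
```

View pics/c5.png

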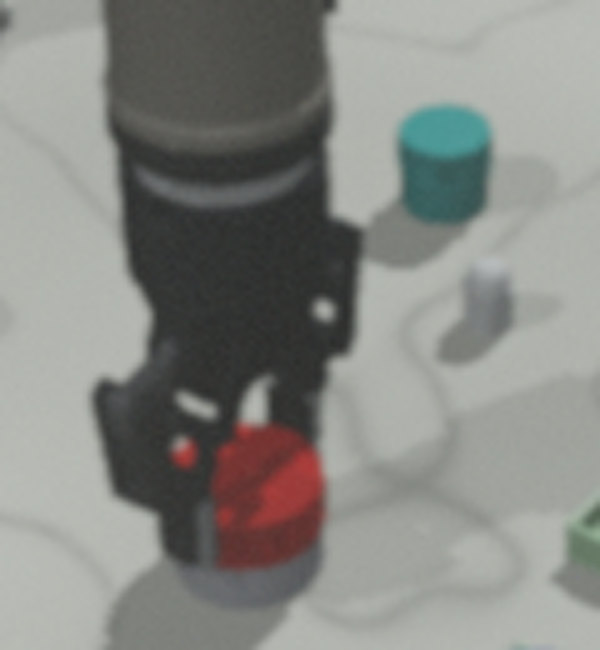

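Request:
{"api": "drive_tool", "payload": {"series": [[0, 0, 0, 0, 0, 0, 58], [0, -20, 0, 0, 0, 0, 58], [0, -55, 0, 0, 0, 0, 58], [0, -95, 0, 0, 0, 0, 58], [0, -130, 0, 0, 0, 0, 58]], "squeeze": 60}}

```text
clock: 23.15
tcp_pos: [0.4316, -0.1829, 0.1506]
orientation: [-0.001, 2.225, -2.218]
contact_force: [1.0, -0.5, -1.7]
grip_width: 0.0602
```

Request:
{"api": "drive_tool", "payload": {"series": [[0, 0, 0, 0, 0, 0, 58]]}}

```text
clock: 23.25
tcp_pos: [0.4345, -0.1839, 0.1547]
orientation: [0.008, 2.218, -2.217]
contact_force: [1.0, 0.0, -0.6]
grip_width: 0.0601
```

```bash
python3 go.py .620 .0755 .15 90; python3 -c "
from h import *
g=cam('scene');crop(g,180,90,120,130,4,'c6.png')"
```

```text
t 23.25 tcp [ 0.4345 -0.1839  0.1547] grip 0.0601 F [ 1.   0.  -0.6]
shift [-185.6    6.1 -259.4] rot [ 0.01  0.02 -0.43] jaw now -90.0
```

View pics/c6.png

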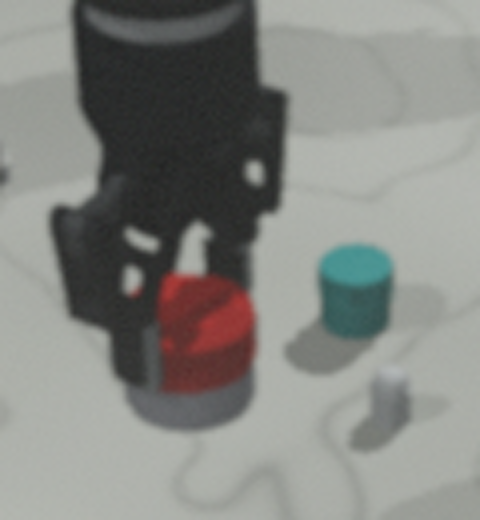

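Request:
{"api": "drive_tool", "payload": {"series": [[-15, 0, -20, 0, 0, 0, 58], [-37, 0, -52, 0, 0, 0, 58], [-62, 0, -87, 0, 0, 0, 58], [-87, 0, -122, 0, 0, 0, 58], [-112, 0, -157, 0, 0, 0, 58]]}}

```text
clock: 23.8
tcp_pos: [0.5447, -0.0253, 0.1514]
orientation: [0.002, 2.222, -2.219]
contact_force: [0.5, 0.1, -1.2]
grip_width: 0.0603
```

Request:
{"api": "drive_tool", "payload": {"series": [[-25, 0, -34, 0, 0, 0, 58], [-48, 0, -66, 0, 0, 0, 58], [-65, 0, -90, 0, 0, 0, 58], [-73, 0, -102, 0, 0, 0, 58], [-73, 0, -102, 0, 0, 0, 58]]}}

```text
clock: 24.3
tcp_pos: [0.6173, 0.0786, 0.1501]
orientation: [-0.004, 2.222, -2.218]
contact_force: [-0.1, -0.0, -2.5]
grip_width: 0.0604
```

```bash
python3 go.py .620 .0755 .052 90
```

```text
t 24.3 tcp [0.6173 0.0786 0.1501] grip 0.0604 F [-0.1 -0.  -2.5]
shift [-2.7 98.1  3.3] rot [0.1  0.17 0.03] jaw now -89.8
```

Request:
{"api": "drive_tool", "payload": {"series": [[-3, 30, 3, 0, 0, 0, 58], [-3, 60, 3, 0, 0, 0, 58], [-3, 88, 3, 0, 0, 0, 58], [-3, 98, 3, 0, 0, 0, 58], [-3, 98, 3, 0, 0, 0, 58]]}}

```text
clock: 24.8
tcp_pos: [0.6184, 0.0737, 0.0504]
orientation: [0.007, -2.22, 2.22]
contact_force: [-0.1, -0.4, -0.6]
grip_width: 0.0605
```

```bash
cat > ov.py <<'E'
from h import *
g=cam('scene');p=r.get_obs()['tcp_pos'];ox,oy=320,110
im=cv2.resize(g['frame'][oy:oy+130,ox:ox+130],None,fx=6,fy=6,interpolation=cv2.INTER_CUBIC)
def dr(q,c):
  cv2.polylines(im,[np.round(((proj(g,q)-[ox,oy]+.5)*6-.5)).astype(int)],True,c,1,cv2.LINE_AA)
th=np.linspace(0,6.28,60)
for z in(p[2]-.0192,p[2]+.0258):dr(np.c_[p[0]-.001+.031*np.cos(th),p[1]+.031*np.sin(th),0*th+z],(0,255,0))
a=np.radians(-11.5);e=np.array([np.cos(a),np.sin(a)]);n=np.array([-e[1],e[0]]);c=np.array([.6185,.075])
dr([np.r_[c+e*u+n*v,.018] for u,v in [(.098,.045),(.098,-.045),(-.045,-.045),(-.045,.045)]],(255,0,255))
dr([np.r_[c+e*u+n*v,.018] for u,v in [(.0435,.045),(.0435,-.045)]],(255,0,255))
cv2.imwrite('pics/c7.png',im)
E
python3 go.py .620 .0755 .0222 90;python3 ov.py
```

```text
t 24.8 tcp [0.6184 0.0737 0.0504] grip 0.0605 F [-0.1 -0.4 -0.6]
shift [-1.7 28.2 -1.8] rot [0.01 0.08 0.26] jaw now -89.9
```

View pics/c7.png

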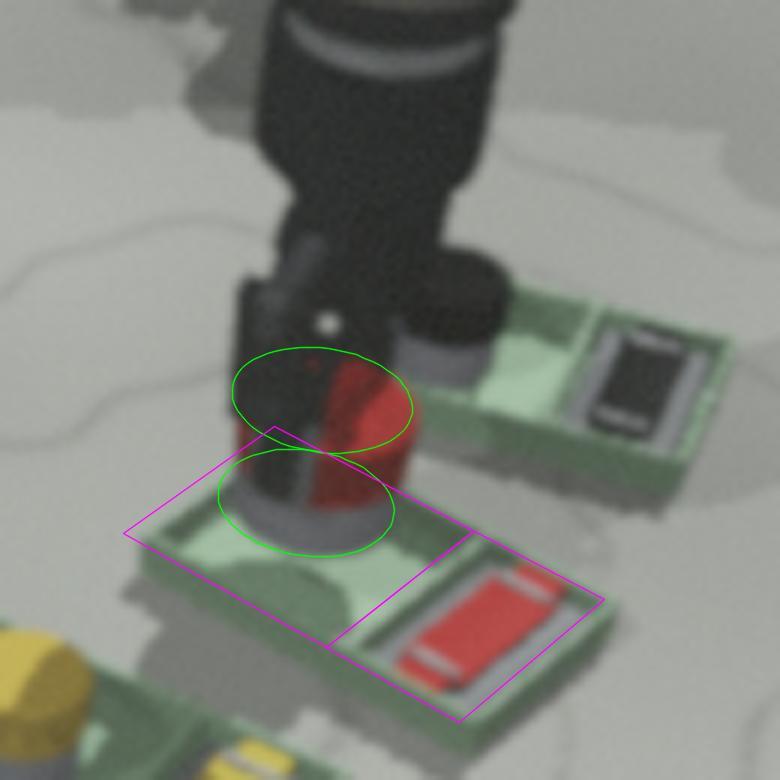

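Request:
{"api": "drive_tool", "payload": {"series": [[-3, 8, 0, 0, 0, 0, 58], [-3, 15, 0, 0, 0, 0, 58], [-3, 19, 0, 0, 0, 0, 58], [-3, 20, 0, 0, 0, 0, 58], [-3, 20, 0, 0, 0, 0, 58]]}}

```text
clock: 25.35
tcp_pos: [0.6226, 0.0746, 0.0319]
orientation: [-0.004, 2.223, -2.22]
contact_force: [0.8, 0.7, -1.6]
grip_width: 0.0601
```

```bash
python3 go.py .6215 .0738 .0222 90;python3 ov.py
```

```text
t 25.35 tcp [0.6226 0.0746 0.0319] grip 0.0601 F [ 0.8  0.7 -1.6]
shift [1.1 9.7 0.8] rot [0.06 0.11 0.1 ] jaw now -89.9
```

View pics/c7.png

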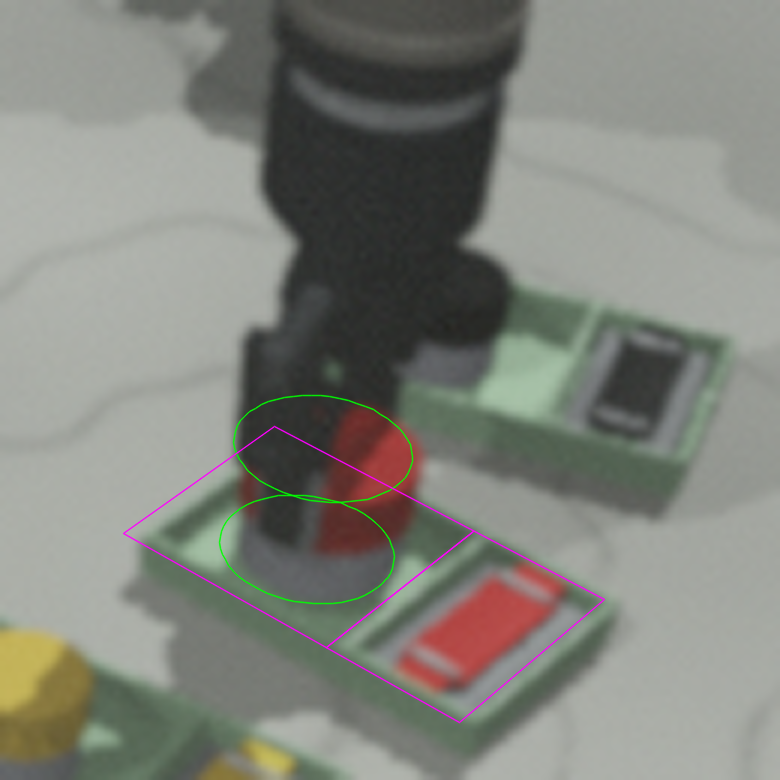

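Request:
{"api": "drive_tool", "payload": {"series": [[1, 3, 1, 0, 0, 0, 58], [1, 6, 1, 0, 0, 0, 58], [1, 8, 1, 0, 0, 0, 58], [1, 8.5, 1, 0, 0, 0, 58], [1, 8.5, 1, 0, 0, 0, 58]]}}

```text
clock: 25.9
tcp_pos: [0.6217, 0.0736, 0.0234]
orientation: [-0.004, 2.223, -2.22]
contact_force: [-0.8, 0.2, -0.3]
grip_width: 0.0605
```

Request:
{"api": "drive_tool", "payload": {"series": [[0, 1, 0, 0, 0, 0, 58], [0, 1.5, 0, 0, 0, 0, 58], [0, 2, 0, 0, 0, 0, 58], [0, 2, 0, 0, 0, 0, 58]]}}

```text
clock: 26.3
tcp_pos: [0.6219, 0.0737, 0.0224]
orientation: [-0.003, 2.222, -2.22]
contact_force: [-4.4, -0.5, 6.8]
grip_width: 0.0603
```

Request:
{"api": "drive_tool", "payload": {"series": [[0, 0, 0, 0, 0, 0, 66], [0, 0, 0, 0, 0, 0, 75], [0, 0, 0, 0, 0, 0, 85], [0, 0, 0, 0, 0, 0, 85], [0, 0, 0, 0, 0, 0, 85]]}}

```text
clock: 26.8
tcp_pos: [0.6219, 0.0737, 0.0223]
orientation: [-0.004, 2.222, -2.22]
contact_force: [-0.9, 0.1, -0.2]
grip_width: 0.0853
```

Request:
{"api": "drive_tool", "payload": {"series": [[0, -15, 0, 0, 0, 0, 85], [0, -45, 0, 0, 0, 0, 85], [0, -85, 0, 0, 0, 0, 85], [0, -125, 0, 0, 0, 0, 85], [0, -150, 0, 0, 0, 0, 85]]}}

```text
clock: 27.3
tcp_pos: [0.6234, 0.074, 0.1768]
orientation: [0.001, 2.221, -2.217]
contact_force: [0.5, -0.2, 1.0]
grip_width: 0.0846
```

Request:
{"api": "drive_tool", "payload": {"series": [[30, -10, 15, 0, 0, 0, 85], [70, -20, 35, 0, 0, 0, 85], [110, -20, 65, 0, 0, 0, 85], [150, -20, 100, 0, 0, 0, 85], [170, -20, 130, 0, 0, 0, 85]]}}

```text
clock: 27.8
tcp_pos: [0.4507, -0.0573, 0.1969]
orientation: [0.001, 2.22, -2.218]
contact_force: [-0.0, -0.1, 0.1]
grip_width: 0.0852
```

Request:
{"api": "drive_tool", "payload": {"series": [[0, 0, 35, 0, 0, 0, 85], [0, 0, 70, 0, 0, 0, 85], [0, 0, 100, 0, 0, 0, 85], [0, 0, 100, 0, 0, 0, 85]]}}

```text
clock: 28.2
tcp_pos: [0.4505, -0.1617, 0.1979]
orientation: [0.009, 2.22, -2.222]
contact_force: [0.4, -0.2, 0.5]
grip_width: 0.085
```

```bash
python3 -c "
from h import *
g=cam('scene');cv2.imwrite('pics/d1.png',g['frame']);crop(g,230,120,240,210,3.3,'d1c.png')
f=cam('top');cv2.imwrite('pics/d2.png',f['frame']);crop(f,85,95,280,110,2.85,'d2c.png');print(r.get_obs()['tcp_pos'])
"
```

```text
[ 0.45093834 -0.15755087  0.19761863]
```

View pics/d1c.png

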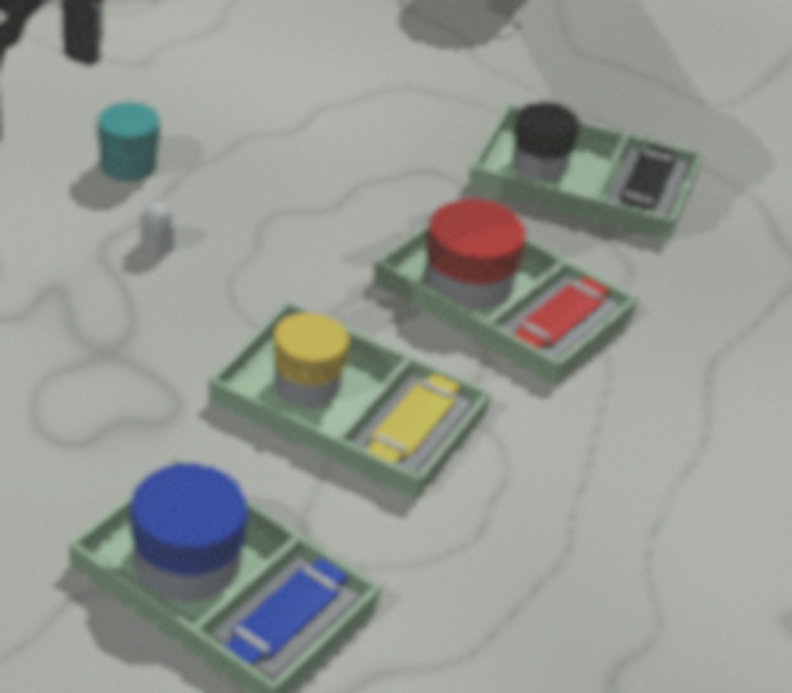

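View pics/d2.png

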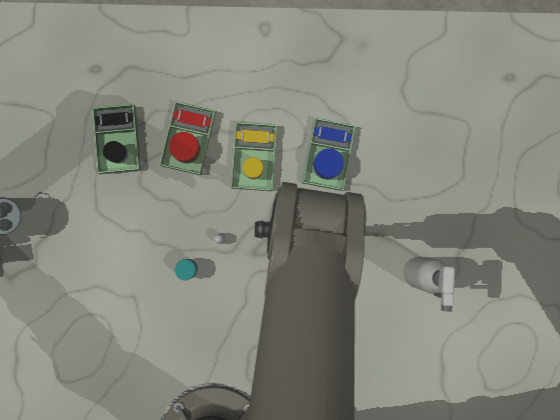

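Run:
```python
from h import *
f=cam('top');im=cv2.resize(f['frame'],None,fx=4,fy=4,interpolation=cv2.INTER_CUBIC);h=cv2.cvtColor(im,cv2.COLOR_BGR2HSV)
H,S,V=h[...,0],h[...,1],h[...,2]
M={'red':((H<8)|(H>172))&(S>130),'blue':(abs(H.astype(int)-117)<12)&(S>120),'yellow':(abs(H.astype(int)-24)<6)&(S>130),'black':(V<60)}
C={'red':(.6185,.075,.048),'blue':(.5895,-.2309,.048),'yellow':(.581,-.0726,.043),'black':(.6133,.2219,.043)}
for k,m in M.items():
    u,v=proj(f,[C[k]])[0]
    y0,x0=int(v*4)-75,int(u*4)-75
    sub=m[y0:y0+150,x0:x0+150].astype(np.uint8)
    n,l,st,ce=cv2.connectedComponentsWithStats(sub); i=1+np.argmax(st[1:,4])
    c=np.array([st[i,0]+st[i,2]/2+x0,st[i,1]+st[i,3]/2+y0])/4-.375
    w=unproj(f,[c],C[k][2])[0]; print(k,st[i],w.round(4),((w-C[k])*1000).round(1))
print(r.get_obs()['contact_force'])
```

```text
red [   23    15   120   117 10824] [0.6205 0.072  0.048 ] [ 2. -3.  0.]
blue [   18    15   120   118 10899] [ 0.5912 -0.2315  0.048 ] [ 1.7 -0.6  0. ]
yellow [  37   37   82   85 5391] [ 0.5794 -0.0732  0.043 ] [-1.6 -0.6 -0. ]
black [  36   46   98   86 6275] [0.607  0.2175 0.043 ] [-6.3 -4.4 -0. ]
[-0.4457855  -0.15647577  0.02266085]
```

View pics/d2c.png

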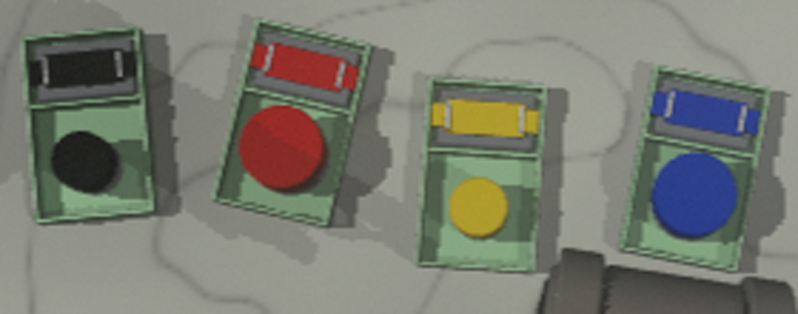

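View pics/d1.png

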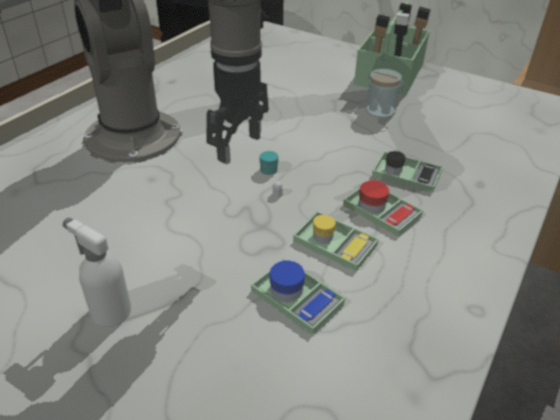

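All four tins are in their own cells, at most 8 mm from the cell centres. The nut and sprayer are where they started, and the gripper is clear of everything.

```bash
python3 -c "
from bench import r
print(r.hand_in())"
```

```text
the job is handed in; nothing more can be done
None
```

I took both stacks apart, put each tin in the tray cell with the clip holder of its colour, and handed the job in at about 28 s of the 96 s allowed. I moved the small tins first (black, then yellow), then the large ones (blue, then red), lowering each until the force reading showed contact before releasing it.

The last top-camera check put the tins this far from their cell centres:

| Tin | Distance from cell centre | Allowed |
|---|---|---|
| Red | about 4 mm | 18 mm |
| Blue | about 2 mm | 18 mm |
| Yellow | about 2 mm | 31 mm |
| Black | about 8 mm | 31 mm |

- **Seating:** in both camera views all four tins look upright and flat. I did not measure their tilt or height directly; the tool heights at release (22 to 28 mm) matched a tin on the cell floor.
- **Surroundings:** by eye, the lug nut, the sprayer and the turquoise tin stand where they did at the start. The gripper was open and well clear of everything, with almost no force on it.
- **Disagreement:** before the first move, tin positions worked out from the top camera came out about 4 to 5 mm off in the scene camera. For the blue and red tins I therefore moved the set-down point about 3 mm, judging by the scene camera.

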